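# Tip out the gourds and rack the tray

## Task

Tilt the hinged pot forward by its lever so that all three gourds tumble out into the tray below, then stand the pot fully upright again. After that slide the tray (never lifting it off the boards) up the slope until it rests against the top stop, and turn the keeper fully across behind it, so the tray stays at the stop with the gourds still in it. Leave the other loose things on the bench where they are.

Things in the scene. Friction and masses are not known exactly. Their poses are not given: they have to be found in the camera images.
- station: Fixed plywood stand; origin on the bench under the centre of its level landing, whose surface is 12 mm higher and spans y -98 to +102 mm (then a 6 mm high foot lip to +112). Past y = -98 mm a slope rises towards -y. Rails 16 wide, 14 high at x = -84 and +84 mm, on landing and slope. Pot on the +x side between steel brackets (y = +-90 mm, 138 mm high), keeper on the -x rail
- ramp: The stand's 10 degree slope; origin on its surface, middle of its lower edge (station x 0, y -98, z 12 mm); y points down the slope, z square out of it. Stop at its upper end, see stop
- stop (a point): Foot of the top stop, middle, on the slope's surface in the plane of the buffers (ramp y = -181 mm). The stop is a wooden bar 40 mm high across the slope with two rubber buffers 22 mm across
- tray: Loose open aluminium tray, 145 (x) x 165 (y) x 50 mm high, walls 4 mm, 0.25 to 0.5 kg; origin: centre of its underside, z up. Starts level on the landing in front of the pot, x and y along the station's, 3 mm play to each rail. Against the stop its origin is at y = -98 mm, z = 0 in the ramp's frame, its lower end 16 mm up the slope
- pot (a joint): Tilt of the white pot, rad: 0 = upright on its feet; grows as the mouth tips towards the station's -x, over the tray; stop at 2.1, gourds all out by about 2.0. Stiff hinge, stays where left; needs up to 6 N at the lever's grip. Pot 144 mm across, 94 high, hinged at its pouring lip, which has a 52 mm apron; it swings up to 0.30 m above the bench
- pot_pivot (a point): Point on the pot's hinge axis, level with the middle of the lever's grip along the axis: station x +98, y +148 mm, 126 mm above the bench. The axis is parallel to the station's y
- pot_grip (a point): Middle of the black grip of the pot's tilting lever: a level round bar 16 mm thick, 62 mm long, parallel to the hinge axis and 110 mm from it, free but at its inner end. Pot upright: lever leans 10 degrees from vertical towards the station's +x; pot at 2.1: 20 degrees below level towards -x
- pot_mouth (a point): Centre of the pot's mouth, at rim height
- gourd_a: Small dried pear-shaped gourd, 52 mm across, 75 mm high, 30 g; origin at the centre of its underside; starts in the pot
- gourd_b: Small dried round gourd, 61 mm across, 48 mm high, 30 g; origin at the centre of its underside; starts in the pot
- gourd_c: Small dried round gourd, 57 x 47 mm, 46 mm high, 30 g; origin at the centre of its underside; starts in the pot
- keeper (a joint): Angle of the keeper, a flat steel turn button 16 mm wide on an upright pivot on the -x rail, rad: 0 = along the rail, pointing to station +y (negative: outward); grows as it swings over the landing; 1.571 = fully across, pointing to +x, at its end stop. About 1 N at the peg; stays where left. Closes only with the tray at the stop, then stands some 5 mm behind it
- keeper_peg (a point): On the axis of the upright black peg near the keeper's free end, 72 mm above the bench. Peg 16 mm thick, from 36 to 85 mm above the bench, 70 mm from the pivot, and 0.2 rad behind the keeper's own direction: joint 0, peg at station x -14, y +69 mm from the pivot; joint 1.571, peg at x +69, y +14 mm
- keeper_pivot (a point): On the keeper's upright pivot axis, 72 mm above the bench
- desk_lamp: Green jointed desk lamp at the back right, about 0.6 m high; origin on the bench. Its shade, 110 mm across, is held out in front of it some 0.5 m above the bench; go round it with the arm
- tape_roll: Bystander: roll of masking tape, 98 mm across, 25 mm high, lying flat; origin at the centre of its underside
- painted_gourd: Bystander: painted gourd, 105 mm across, 65 mm high; origin at the centre of its underside
- red_scraper: Bystander: scraper with red handle, 140 mm long, lying flat; origin at the centre of its underside
- felt_pen: Bystander: marker pen, 135 mm long, lying flat; origin at the centre of its underside

How it is judged:
On the way, in this order (a step that is already met when the one before it is completed fails the run):
1. all three gourds are in the tray (x of gourd_a in the frame of tray between -0.074 and 0.074 m and y of gourd_a in the frame of tray between -0.084 and 0.084 m and z of gourd_a in the frame of tray between -0.005 and 0.085 m and x of gourd_b in the frame of tray between -0.074 and 0.074 m and y of gourd_b in the frame of tray between -0.084 and 0.084 m and z of gourd_b in the frame of tray between -0.005 and 0.085 m and x of gourd_c in the frame of tray between -0.074 and 0.074 m and y of gourd_c in the frame of tray between -0.084 and 0.084 m and z of gourd_c in the frame of tray between -0.005 and 0.085 m), for 0.3 s.
2. the pot is upright again (value of joint pot below 0.08 rad), for 0.2 s.
3. the tray lies on the slope against the top stop (y of tray in the frame of ramp below -0.0925 m and z of tray in the frame of ramp between -0.004 and 0.006 m and angle between the z axis of tray and the z axis of ramp, either way round below 0.06 rad), for 0.2 s.
4. the keeper is across behind the tray (value of joint keeper above 1.45 rad), for 0.2 s.
At the end, for the whole second after the job is handed in: Tray flat on the slope with its upper end within 6 mm of the stop's buffers, all three gourds in it, the keeper turned fully across behind it (at least 1.45 rad), the pot upright (within 0.08 rad), and tray and gourds at rest (all of step 1 and all of step 3 and value of joint pot below 0.08 rad and value of joint keeper above 1.45 rad and linear speed of each of gourd_a, gourd_b, gourd_c, tray below 0.02 m/s); the robot touches nothing.
It fails at once if the tray is lifted off the boards (z of tray in the frame of station above 0.062 m or (y of tray in the frame of station above -0.07 m and z of tray in the frame of station above 0.04 m)).
It fails at once if a bystander is disturbed (distance of any of tape_roll, painted_gourd, red_scraper, felt_pen from where it was at the start of the episode above 0.04 m).
It also fails if it takes over 67 s, if anything falls off the work surface, if the arm or the gripper's body presses on something with over 40 N, if the wrist force passes 120 N, or if a joint passes its speed limit or range.

## Robot

A 6-joint arm with a two-finger parallel gripper is mounted at the origin on a cart in front of the work surface, level with it; the furniture and walls round the work are solid. World frame = base frame: x ahead of the robot, y to its left, z up, the work surface at z = 0. Lengths are in m, angles in rad, forces in N, time in s.
With the tool pointing down it reaches from about 0.35 to 0.775 m from the base axis. Payload 7.3 kg.
Tool frame: the origin (TCP) lies midway between the tips of the shut fingers; the grasp point (between the pads) lies 19 mm behind it (robot.tcp_to_grasp is the distance from the TCP to the grasp point, in m); x points along the fingers, z is the direction in which the jaws open and shut, and the axes are right-handed (so a half turn about x gives the same grasp; the last joint's range is limited). The gripper opens to 92 mm and grips with 3 to 60 N. Pads are 19 mm wide; open, the fingers measure 130 mm over their backs; the gripper's body (75 mm by 190 mm) begins 47 mm behind the grasp point.
Start: joints at [1.05, 0.342, 1.524, -0, 1.275, -0.146], TCP at [0.192, 0.489, 0.227] pointing down, gripper open.
Joint ranges: [-2.53, 2.53], [-0.77, 2.02], [0.04, 2.7], [-1, 4.14], [0.28, 2.66], [-3.11, 3.11]. Speed limits (rad/s): [2.57, 2.57, 3.14, 3.14, 3.14, 3.14].

## Interface

Orientations are given as [roll, pitch, yaw] about the fixed x, y, z axes, in that order (R = Rz(yaw) Ry(pitch) Rx(roll)).
In Python, from cell import robot gives the robot as it stands.
- The arm moves only by the tool move_arm, never from a script. Its argument "deltas" is a list of rows, each an object with "dp": the shift along the tool's x, y, z in m, a list of three; "turn": the turn, a rotation vector about the tool's x, y, z in degrees, a list of three. A call has 1 to 10 rows; each row is the pose to reach, as a shift and turn from the pose commanded when the call began, along the tool's axes at that moment; what a row does not reach only later rows make up. A row lasts 1/10 s, in which the tool goes at most 50 mm and 8.59 degrees, less where a joint would pass 70% of its speed; a pose out of reach is approached as far as the arm can. A call with a gripper value outside its range is refused whole. "hand" is the finger opening in m, from 0 to 0.0918, set as the call begins (left out, the last holds). The fingers move at their own pace and stop on an object; "squeeze" is the grip in N (left out, the last holds). Time passes only in rows, so rows that repeat a pose let the fingers close. It gives the time, the measured TCP pose, the force and the opening at its end, in the units of the state.
- robot.observe(): the state, without advancing time (a new reading comes with each control period).
- robot.read_camera(name): name is "scene" or "top"; returns (picture, depth): 480x640x3 uint8, red, green, blue; 480x640 float32, m along the optical axis (not along the pixel's ray), 0 where there is no reading.
- robot.camera_info(name): a dict with "fx", "fy", "cx", "cy" (pixels), "k1" (the pictures are not rectified: a ray, as slopes to the right and down, at radius r is drawn at 1 + k1 r^2 times it, then the intrinsics apply), "R" (3x3) and "t" (3): a world point X has camera coordinates R X + t. Camera axes: x right, y down, z forward; pixel columns grow to the right and rows downward; lengths in m; the calibration is good to about 2 mm. A picture is of the moment at which its call begins. camera_info takes no time and is no camera call.
- robot.hand_in(): hands the job in, once; it reports no verdict.
The state is a dict: "time": time; "qpos": joint angles; "qvel": joint speeds; "joint_efforts": joint torques, N m; "tool_pos": TCP position; "tool_rot": TCP orientation; "contact_force": force on the tool from outside, world axes, zero at the start; "torque": the same for the moment, N m; "opening": finger opening in m.
Only numpy, scipy, OpenCV 4.12 (cv2) and the standard library are available. Lean on these libraries where they do the work, as an engineer would, in place of code of your own. Each camera call takes 0.05 s, during which the arm holds its last target.

## Working session

There is one attempt and no reset: what is moved stays moved. The work goes in short steps, Python scripts to look and compute and a tool call to move; the robot and the scene stay as the last step left them, time stands still between calls to the robot, and variables do not carry over. Pictures are saved under pics/ and viewed, and the job is handed in when it is done.

Besides the shell and the picture viewer there is one more tool, called after "Emit:" as name(argument=value, ...), one argument or row to a line, values as JSON. move_arm: Moves the arm, as the interface text tells. Its arguments: {"type":"object","properties":{"deltas":{"type":"array"},"hand":{"type":"number"},"squeeze":{"type":"number"}},"required":["deltas"]}

```bash
ls; mkdir -p pics
python3 - <<'E'
from cell import robot
import cv2,numpy as np
print(robot.observe())
for n in ["scene","top"]:
    p,d=robot.read_camera(n); c=robot.camera_info(n)
    print(n,c)
    cv2.imwrite(f"pics/{n}0.png",p[:,:,::-1]); np.save(f"pics/{n}0.npy",d)
E
```

```text
pics
{'time': 0.0, 'qpos': array([ 1.05001941e+00,  3.42720972e-01,  1.52502275e+00, -4.76757613e-05,
        1.27540335e+00, -1.45986549e-01]), 'qvel': array([-0.00130702, -0.00086995, -0.00061805,  0.00129896,  0.00145943,
        0.00186877]), 'joint_efforts': array([-2.07384505e-04, -4.31255150e+01, -2.44218081e+01,  7.17270887e-02,
        5.61798178e-02, -1.41523115e-04]), 'tool_pos': array([0.1919689 , 0.48819932, 0.22604388]), 'tool_rot': array([ 3.02492655,  1.56924124, -2.06223888]), 'contact_force': array([-0.0361909 ,  0.60882996,  0.35092776]), 'torque': array([0.01821507, 0.00815979, 0.01303584]), 'opening': 0.0917265642123941}
scene {'fx': 462.4679468619999, 'fy': 462.4679468619999, 'cx': 317.10911486208346, 'cy': 243.98600630674193, 'k1': 0.03266494618187231, 'R': array([[ 0.58537065, -0.81067553,  0.01209924],
       [-0.61257961, -0.45200746, -0.64840996],
       [ 0.53111903,  0.37214842, -0.7611952 ]]), 't': array([-0.35034713,  0.4641438 ,  0.80823706])}
top {'fx': 550.8544520126, 'fy': 550.8544520126, 'cx': 319.50375109228276, 'cy': 240.5515665018617, 'k1': -0.11345090954572128, 'R': array([[-0.04216975, -0.99910694, -0.00265128],
       [-0.97713424,  0.04179556, -0.20847498],
       [ 0.20839961, -0.00620068, -0.97802411]]), 't': array([0.01342506, 0.59420603, 1.2981043 ])}
```

View pics/scene0.png

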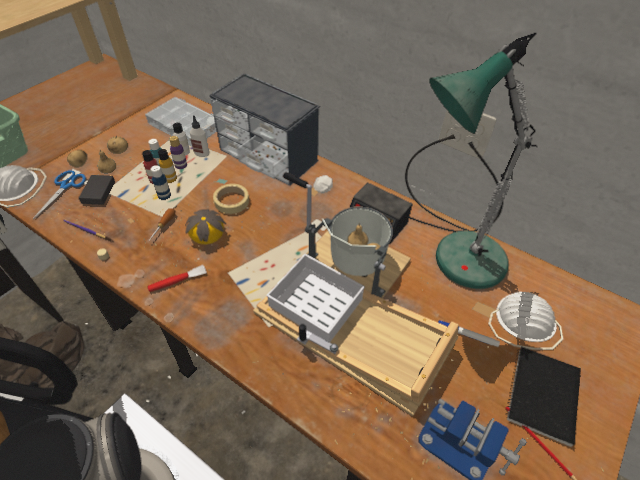

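View pics/top0.png

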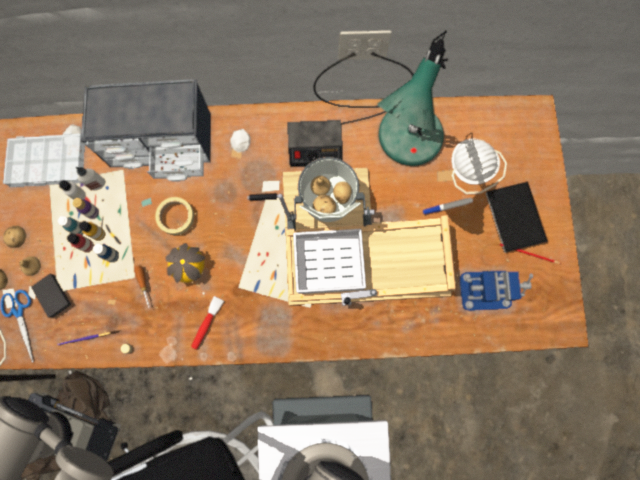

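```bash
cat > h.py <<'E'
import numpy as np,cv2
from cell import robot
def und(n,uv):
    c=robot.camera_info(n)
    x=np.array([(uv[0]-c['cx'])/c['fx'],(uv[1]-c['cy'])/c['fy']]);y=x.copy()
    for _ in range(30): y=x/(1+c['k1']*(y@y))
    return c,y
def onz(n,uv,z):
    c,y=und(n,uv);R=c['R'];t=c['t'];o=-R.T@t;d=R.T@np.array([y[0],y[1],1]);return o+d*(z-o[2])/d[2]
def dep(n,uv,D):
    c,y=und(n,uv);z=D[int(round(uv[1])),int(round(uv[0]))];return c['R'].T@(np.array([y[0],y[1],1])*z-c['t'])
def proj(n,X):
    c=robot.camera_info(n);p=c['R']@np.array(X)+c['t'];s=p[:2]/p[2];s=s*(1+c['k1']*(s@s));return np.array([c['fx']*s[0]+c['cx'],c['fy']*s[1]+c['cy']])
def crop(n,img,x0,y0,x1,y1,k,out):
    cv2.imwrite(out,cv2.resize(img[y0:y1,x0:x1],None,fx=k,fy=k,interpolation=cv2.INTER_CUBIC))
E
python3 - <<'E'
from h import *
a=cv2.imread('pics/top0.png');crop('top',a,240,150,470,315,3.4,'pics/ctop.png')
a=cv2.imread('pics/scene0.png');crop('s',a,240,160,470,410,2.4,'pics/cs.png')
E
```

```text
(no output)
```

View pics/ctop.png

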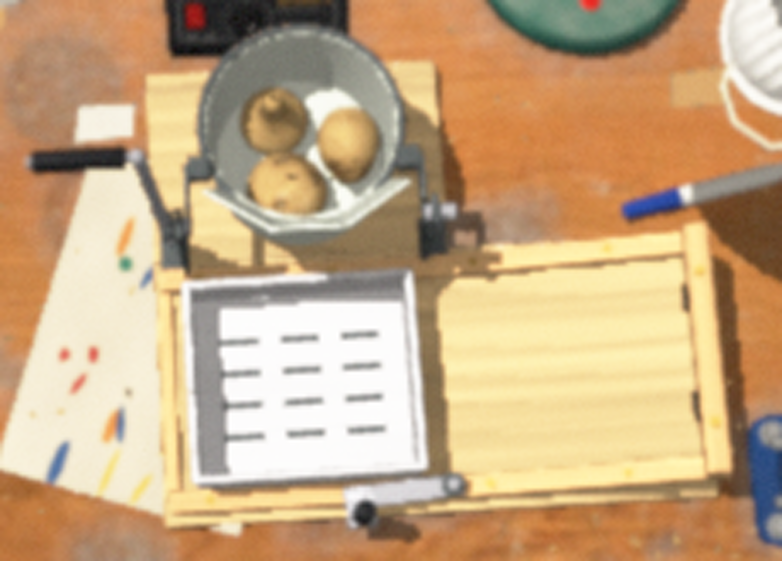

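View pics/cs.png

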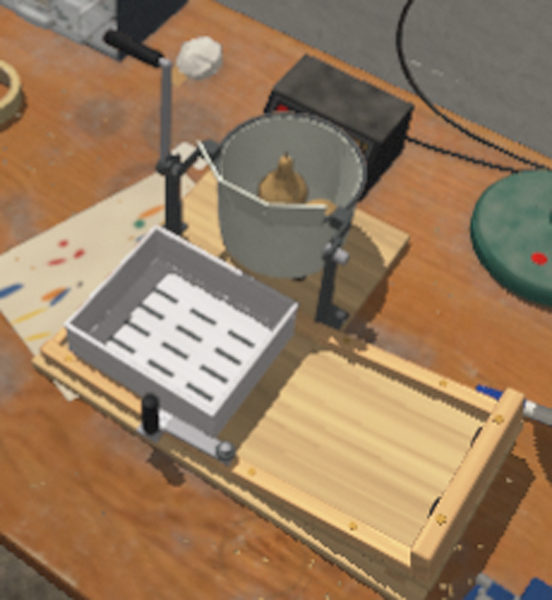

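```bash
cat >> h.py <<'E'
def T(p): return (p[0]/3.4+240,p[1]/3.4+150)
def S(p): return (p[0]/2.4+240,p[1]/2.4+160)
E
python3 - <<'E'
from h import *
Dt=np.load('pics/top0.npy');Ds=np.load('pics/scene0.npy')
np.set_printoptions(precision=4,suppress=True)
print('tray top')
for p in [(182,281),(411,270),(428,470),(196,487)]: print(onz('top',T(p),.062))
for p in [(158,230),(297,307),(212,418),(67,325)]: print('S',onz('scene',S(p),.062))
print('grip',[onz('top',T(p),.126+.108) for p in [(34,161),(126,157)]], [dep('top',T(p),Dt) for p in [(60,160),(80,159),(100,158)]])
print('gripS',[onz('scene',S(p),.126+.108) for p in [(108,35),(160,63)]],[dep('scene',S(p),Ds) for p in [(125,43),(140,51),(150,57)]])
print('pivot',onz('top',T((453,485)),.04),dep('top',T((453,485)),Dt),'peg',onz('top',T((363,510)),.085),dep('top',T((363,510)),Dt),onz('scene',S((150,400)),.085),dep('scene',S((150,410)),Ds))
print('stop bar ends', [dep('top',T(p),Dt) for p in [(696,245),(720,460),(700,300),(712,420)]])
print('lip/corner',[onz('top',T(p),.026) for p in [(168,512)]])
E
```

```text
tray top
[0.6172 0.0517 0.062 ]
[ 0.6182 -0.1157  0.062 ]
[ 0.4712 -0.1194  0.062 ]
[0.4661 0.0467 0.062 ]
S [0.613  0.0446 0.062 ]
S [ 0.616  -0.1164  0.062 ]
S [ 0.4723 -0.1191  0.062 ]
S [0.4724 0.0448 0.062 ]
grip [array([0.6611, 0.1376, 0.234 ]), array([0.6611, 0.0781, 0.234 ])] [array([0.659 , 0.1201, 0.2407]), array([0.6576, 0.1067, 0.2457]), array([0.6594, 0.0944, 0.2399])]
gripS [array([0.6614, 0.1373, 0.234 ]), array([0.6596, 0.0757, 0.234 ])] [array([0.6587, 0.115 , 0.2379]), array([0.6581, 0.0973, 0.238 ]), array([0.6574, 0.0853, 0.2377])]
pivot [ 0.4621 -0.1389  0.04  ] [ 0.4615 -0.1383  0.0451] peg [ 0.4423 -0.0703  0.085 ] [ 0.4426 -0.0705  0.0821] [ 0.4441 -0.0732  0.085 ] [ 0.439  -0.0769  0.0792]
stop bar ends [array([ 0.6223, -0.3208,  0.0872]), array([ 0.4662, -0.3249,  0.0838]), array([ 0.5825, -0.3211,  0.0827]), array([ 0.4945, -0.3209,  0.0872])]
lip/corner [array([0.4528, 0.0691, 0.026 ])]
```

```bash
cat >> h.py <<'E'
from scipy.spatial.transform import Rotation as Ro
np.set_printoptions(precision=4,suppress=True)
def cur():
    o=robot.observe();return np.array(o['tool_pos']),Ro.from_euler('xyz',o['tool_rot'])
def plan(p,R,base=None):
    p0,R0=base or cur()
    dp=R0.inv().apply(np.array(p)-p0); tu=(R0.inv()*R).as_rotvec(degrees=True)
    print('dp',np.round(dp,4).tolist(),'turn',np.round(tu,1).tolist(),flush=True)
def ori(x,z):
    x=np.array(x,float);x/=np.linalg.norm(x);z=np.array(z,float);z-=x*(x@z);z/=np.linalg.norm(z)
    return Ro.from_matrix(np.c_[x,np.cross(z,x),z])
E
python3 - <<'E'
from h import *
p,R=cur();print(R.as_matrix())
for s in (1,-1):
    plan([.661,.122,.31],ori([0,0,-1],[s,.02*s,0]))
print([onz('top',T(p),.012) for p in [(147,75),(437,62)]])
E
```

```text
[[-0.0007 -0.9306  0.3661]
 [-0.0012  0.3661  0.9306]
 [-1.      0.0002 -0.0014]]
dp [-0.0838, -0.5705, -0.1692] turn [67.4, -0.1, 0.0]
dp [-0.0838, -0.5705, -0.1692] turn [-112.6, -0.0, -0.1]
[array([0.7939, 0.0758, 0.012 ]), array([ 0.7949, -0.1499,  0.012 ])]
```

Emit:
move_arm(
  deltas=[
    {"dp":[-0.084,-0.05,-0.015],"turn":[10,0,0]},
    {"dp":[-0.084,-0.57,-0.169],"turn":[67.4,0,0]},
    {"dp":[-0.084,-0.57,-0.169],"turn":[67.4,0,0]},
    {"dp":[-0.084,-0.57,-0.169],"turn":[67.4,0,0]},
    {"dp":[-0.084,-0.57,-0.169],"turn":[67.4,0,0]},
    {"dp":[-0.084,-0.57,-0.169],"turn":[67.4,0,0]},
    {"dp":[-0.084,-0.57,-0.169],"turn":[67.4,0,0]},
    {"dp":[-0.084,-0.57,-0.169],"turn":[67.4,0,0]},
    {"dp":[-0.084,-0.57,-0.169],"turn":[67.4,0,0]},
    {"dp":[-0.084,-0.57,-0.169],"turn":[67.4,0,0]},
  ],
  hand=0.0918,
)

```text
time: 1.1
tool_pos: [0.5679, 0.1945, 0.3018]
tool_rot: [2.985, 1.57, 3.005]
contact_force: [0.3, 0.7, 0.6]
opening: 0.0916
```

Emit:
move_arm(
  deltas=[
    {"dp":[0,0,0],"turn":[0,0,0]},
  ],
)

```text
time: 1.2
tool_pos: [0.5705, 0.1915, 0.3006]
tool_rot: [-1.597, 1.569, -1.584]
contact_force: [-1.0, -1.0, -0.8]
opening: 0.0918
```

Run:
```python
from h import *
p,R=cur();print(p,R.as_matrix(),robot.observe()['qpos'])
plan([.660,.122,.31],ori([0,0,-1],[1,.01,0]))
```

```text
[0.5705 0.1915 0.3006] [[-0.     -0.0136  0.9999]
 [-0.0018  0.9999  0.0136]
 [-1.     -0.0018 -0.    ]] [ 0.1975  0.4484  1.1591 -0.0018  1.5345  0.184 ]
dp [-0.0093, -0.0707, 0.0886] turn [0.2, -0.0, 0.1]
```

Emit:
move_arm(
  deltas=[
    {"dp":[-0.009,-0.035,0.045],"turn":[0.2,0,0]},
    {"dp":[-0.009,-0.071,0.089],"turn":[0.2,0,0]},
    {"dp":[-0.009,-0.071,0.089],"turn":[0.2,0,0]},
    {"dp":[-0.009,-0.071,0.089],"turn":[0.2,0,0]},
    {"dp":[0.03,-0.071,0.089],"turn":[0.2,0,0]},
    {"dp":[0.06,-0.071,0.089],"turn":[0.2,0,0]},
    {"dp":[0.086,-0.071,0.089],"turn":[0.2,0,0]},
    {"dp":[0.086,-0.071,0.089],"turn":[0.2,0,0]},
  ],
)

```text
time: 2.0
tool_pos: [0.6538, 0.1282, 0.2119]
tool_rot: [-3.133, 1.562, -3.116]
contact_force: [-0.4, 0.2, -0.0]
opening: 0.092
```

Run:
```python
from h import *
p,R=cur();print(p)
a,d=robot.read_camera('scene');a=a[:,:,::-1];crop('s',a,180,60,480,300,2.6,'pics/s1.png')
```

```text
[0.6538 0.1282 0.2119]
```

View pics/s1.png

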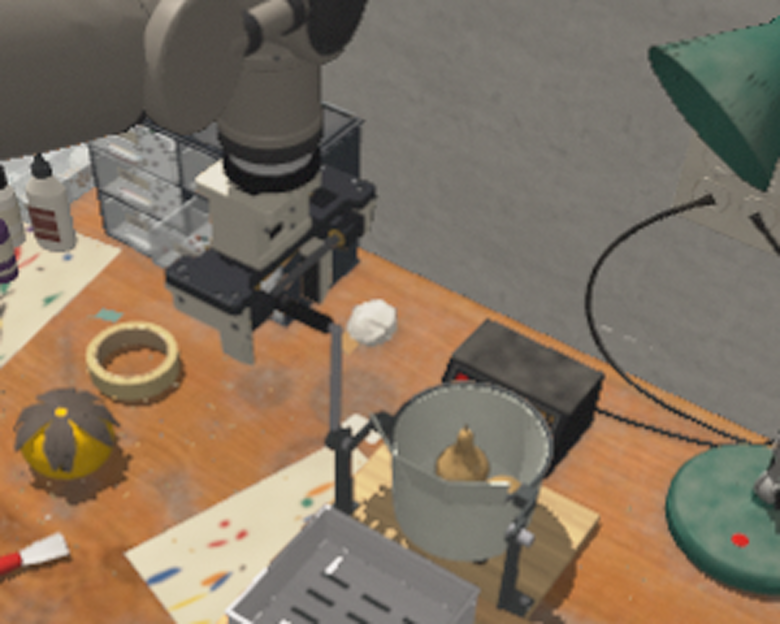

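Emit:
move_arm(
  deltas=[
    {"dp":[0,0.003,0.002],"turn":[0,0,0]},
    {"dp":[0,0.003,0.002],"turn":[0,0,0]},
    {"dp":[0,0.003,0.002],"turn":[0,0,0]},
    {"dp":[0,0.003,0.002],"turn":[0,0,0]},
    {"dp":[0,0.003,0.002],"turn":[0,0,0]},
    {"dp":[0,0.003,0.002],"turn":[0,0,0]},
    {"dp":[0,0.003,0.002],"turn":[0,0,0]},
    {"dp":[0,0.003,0.002],"turn":[0,0,0]},
  ],
  hand=0,
  squeeze=25,
)

```text
time: 2.85
tool_pos: [0.659, 0.1298, 0.216]
tool_rot: [2.728, 1.571, 2.744]
contact_force: [-0.1, -0.8, 0.8]
opening: 0.032
```

Run:
```python
from h import *
o=robot.observe();print(o['tool_pos'],o['opening'],o['contact_force'],o['torque'])
```

```text
[0.659  0.1298 0.216 ] 0.03203003411580107 [-0.0756 -0.7898  0.7649] [-0.0816  0.0447 -0.0053]
```

Emit:
move_arm(
  deltas=[
    {"dp":[0,-0.01,0.0],"turn":[0,0,0]},
    {"dp":[0,-0.01,0.0],"turn":[0,0,0]},
    {"dp":[0,-0.01,0.0],"turn":[0,0,0]},
    {"dp":[0,-0.01,0.0],"turn":[0,0,0]},
    {"dp":[0,-0.01,0.0],"turn":[0,0,0]},
  ],
)

```text
time: 3.35
tool_pos: [0.6602, 0.1183, 0.2163]
tool_rot: [-0.613, 1.568, -0.599]
contact_force: [3.7, -5.1, -0.2]
opening: 0.0152
```

Run:
```python
from h import *
o=robot.observe();print(o['tool_pos'],o['opening'],o['contact_force'],o['torque'])
p,R=cur();print(R.as_matrix())
# pivot: grasp point in world
g=p+R.apply([-.019,0,0]);print('g',g)
```

```text
[0.6602 0.1183 0.2163] 0.015223909820540216 [ 3.691  -5.1414 -0.1617] [-0.7134 -0.5772 -0.1065]
[[ 0.0025 -0.0148  0.9999]
 [-0.0017  0.9999  0.0148]
 [-1.     -0.0017  0.0024]]
g [0.6602 0.1183 0.2353]
```

```bash
cat >> h.py <<'E'
PIV=np.array([.641,.126]); 
Rg0=ori([0,0,-1],[1,.012,0]); 
def lever(theta,t,y=.1183):
    # theta pot angle deg; t tool tilt deg
    a=np.radians(10-theta); bar=np.array([PIV[0]+.11*np.sin(a),y-.012*0.11*np.sin(a)*0,PIV[1]+.11*np.cos(a)])
    R=Ro.from_euler('y',-t,degrees=True)*Rg0
    return bar-R.apply([-.018,0,0]),R
def rows(fr,to,n,tf,off=(0,0,0)):
    base=cur()
    for k in range(1,n+1):
        th=fr+(to-fr)*k/n; plan(*lever(th,tf(th)),base)
E
python3 - <<'E'
from h import *
rows(0,25,10,lambda th:th/3)
E
```

```text
dp [-0.0008, 0.0001, -0.0046] turn [0.2, -0.7, 0.1]
dp [-0.0013, 0.0001, -0.0091] turn [0.2, -1.5, 0.1]
dp [-0.0017, 0.0002, -0.0136] turn [0.2, -2.4, 0.1]
dp [-0.0018, 0.0003, -0.0182] turn [0.2, -3.2, 0.1]
dp [-0.0017, 0.0003, -0.0227] turn [0.2, -4.0, 0.0]
dp [-0.0014, 0.0004, -0.0272] turn [0.2, -4.9, 0.0]
dp [-0.0009, 0.0005, -0.0318] turn [0.2, -5.7, 0.0]
dp [-0.0003, 0.0005, -0.0362] turn [0.2, -6.5, 0.0]
dp [0.0006, 0.0006, -0.0407] turn [0.2, -7.4, -0.0]
dp [0.0017, 0.0007, -0.0451] turn [0.2, -8.2, -0.0]
```

Emit:
move_arm(
  deltas=[
    {"dp":[-0.001,0,-0.0046],"turn":[0,-0.8,0]},
    {"dp":[-0.0014,0,-0.009],"turn":[0,-1.6,0]},
    {"dp":[-0.0017,0,-0.0136],"turn":[0,-2.4,0]},
    {"dp":[-0.0018,0,-0.018],"turn":[0,-3.2,0]},
    {"dp":[-0.0017,0,-0.0227],"turn":[0,-4,0]},
    {"dp":[-0.0014,0,-0.027],"turn":[0,-4.9,0]},
    {"dp":[-0.001,0,-0.0318],"turn":[0,-5.7,0]},
    {"dp":[-0.0003,0,-0.036],"turn":[0,-6.5,0]},
    {"dp":[0.0006,0,-0.0407],"turn":[0,-7.4,0]},
    {"dp":[0.0017,0,-0.045],"turn":[0,-8.2,0]},
  ],
)

```text
time: 4.35
tool_pos: [0.6169, 0.1177, 0.216]
tool_rot: [-0.01, 1.419, 0.005]
contact_force: [8.0, -3.9, 1.2]
opening: 0.0152
```

Run:
```python
from h import *
o=robot.observe();print(o['contact_force'],o['torque'],o['opening'])
p,R=cur();g=p+R.apply([-.018,0,0]);d=g[[0,2]]-PIV;print(g,np.hypot(*d),10-np.degrees(np.arctan2(d[0],d[1])))
rows(25,50,10,lambda th:th/3)
```

```text
[ 8.0227 -3.8699  1.2412] [-0.7768 -1.4497 -0.1213] 0.015177271080663433
[0.6142 0.1177 0.2338] 0.11109182137248971 23.957220417685022
dp [0.0019, 0.0007, -0.0065] turn [0.2, -0.5, -0.1]
dp [0.0028, 0.0008, -0.0109] turn [0.2, -1.3, -0.1]
dp [0.0038, 0.0008, -0.0154] turn [0.2, -2.2, -0.1]
dp [0.005, 0.0009, -0.0197] turn [0.2, -3.0, -0.1]
dp [0.0065, 0.001, -0.0241] turn [0.2, -3.8, -0.1]
dp [0.0081, 0.001, -0.0283] turn [0.2, -4.7, -0.1]
dp [0.0099, 0.0011, -0.0325] turn [0.2, -5.5, -0.1]
dp [0.0119, 0.0011, -0.0366] turn [0.2, -6.3, -0.1]
dp [0.0141, 0.0012, -0.0406] turn [0.2, -7.2, -0.1]
dp [0.0165, 0.0013, -0.0444] turn [0.2, -8.0, -0.2]
```

Working well; forces low.

Emit:
move_arm(
  deltas=[
    {"dp":[0.001,0,-0.006],"turn":[0,-0.7,0]},
    {"dp":[0.0022,0,-0.0109],"turn":[0,-1.4,0]},
    {"dp":[0.0034,0,-0.0154],"turn":[0,-2.2,0]},
    {"dp":[0.0047,0,-0.0197],"turn":[0,-3.0,0]},
    {"dp":[0.0063,0,-0.024],"turn":[0,-3.8,0]},
    {"dp":[0.008,0,-0.0283],"turn":[0,-4.7,0]},
    {"dp":[0.0098,0,-0.0325],"turn":[0,-5.5,0]},
    {"dp":[0.0118,0,-0.0366],"turn":[0,-6.3,0]},
    {"dp":[0.014,0,-0.0406],"turn":[0,-7.2,0]},
    {"dp":[0.0165,0,-0.0444],"turn":[0,-8.0,0]},
  ],
)

```text
time: 5.35
tool_pos: [0.5761, 0.1177, 0.1952]
tool_rot: [-0.002, 1.277, 0.014]
contact_force: [4.0, -3.3, 9.4]
opening: 0.0153
```

Run:
```python
from h import *
o=robot.observe();print(o['contact_force'],o['torque'],o['opening'])
p,R=cur();g=p+R.apply([-.018,0,0]);d=g[[0,2]]-PIV;print(g,np.hypot(*d),10-np.degrees(np.arctan2(d[0],d[1])))
rows(50,75,10,lambda th:th/3)
```

```text
[ 4.0105 -3.3425  9.3953] [-0.593  -1.1179 -0.1292] 0.01529224591511286
[0.5709 0.1176 0.2124] 0.11126391281386708 49.04998679857917
dp [0.0039, 0.0007, -0.0054] turn [0.2, -0.7, -0.2]
dp [0.006, 0.0007, -0.0094] turn [0.2, -1.5, -0.3]
dp [0.0084, 0.0008, -0.0133] turn [0.2, -2.3, -0.3]
dp [0.0109, 0.0008, -0.0171] turn [0.2, -3.2, -0.3]
dp [0.0136, 0.0009, -0.0208] turn [0.2, -4.0, -0.3]
dp [0.0165, 0.0009, -0.0244] turn [0.2, -4.8, -0.3]
dp [0.0195, 0.001, -0.0278] turn [0.2, -5.7, -0.3]
dp [0.0227, 0.001, -0.0311] turn [0.2, -6.5, -0.3]
dp [0.026, 0.001, -0.0343] turn [0.2, -7.3, -0.3]
dp [0.0294, 0.0011, -0.0373] turn [0.2, -8.2, -0.3]
```

Emit:
move_arm(
  deltas=[
    {"dp":[0.003,0,-0.005],"turn":[0,-0.7,0]},
    {"dp":[0.0056,0,-0.0092],"turn":[0,-1.5,0]},
    {"dp":[0.008,0,-0.0132],"turn":[0,-2.3,0]},
    {"dp":[0.0107,0,-0.017],"turn":[0,-3.2,0]},
    {"dp":[0.0135,0,-0.0208],"turn":[0,-4,0]},
    {"dp":[0.0164,0,-0.0244],"turn":[0,-4.8,0]},
    {"dp":[0.0194,0,-0.0278],"turn":[0,-5.7,0]},
    {"dp":[0.0226,0,-0.031],"turn":[0,-6.5,0]},
    {"dp":[0.026,0,-0.0343],"turn":[0,-7.3,0]},
    {"dp":[0.0294,0,-0.0373],"turn":[0,-8.2,0]},
  ],
)

```text
time: 6.35
tool_pos: [0.5485, 0.1178, 0.1564]
tool_rot: [0.001, 1.134, 0.017]
contact_force: [5.6, -3.0, 6.6]
opening: 0.015
```

Run:
```python
from h import *
o=robot.observe();print(o['contact_force'],o['torque'],o['opening'])
p,R=cur();g=p+R.apply([-.018,0,0]);d=g[[0,2]]-PIV;print(g,np.hypot(*d),10-np.degrees(np.arctan2(d[0],d[1])))
rows(75,97,10,lambda th:th/3)
a,d=robot.read_camera('scene');cv2.imwrite('pics/s2.png',a[:,:,::-1])
```

```text
[ 5.6279 -3.0461  6.6217] [-0.4861 -1.2438 -0.2688] 0.015014051620885305
[0.5409 0.1177 0.1727] 0.11044803343887133 74.99796188568851
dp [0.0031, 0.0005, -0.0027] turn [0.1, -0.7, -0.4]
dp [0.006, 0.0005, -0.0055] turn [0.1, -1.5, -0.4]
dp [0.009, 0.0006, -0.0082] turn [0.1, -2.2, -0.4]
dp [0.0121, 0.0006, -0.0108] turn [0.1, -2.9, -0.4]
dp [0.0154, 0.0006, -0.0133] turn [0.1, -3.7, -0.5]
dp [0.0187, 0.0006, -0.0157] turn [0.1, -4.4, -0.5]
dp [0.0221, 0.0006, -0.0179] turn [0.1, -5.1, -0.5]
dp [0.0256, 0.0006, -0.02] turn [0.1, -5.9, -0.5]
dp [0.0292, 0.0006, -0.022] turn [0.1, -6.6, -0.5]
dp [0.0328, 0.0006, -0.0238] turn [0.1, -7.3, -0.5]
```

View pics/s2.png

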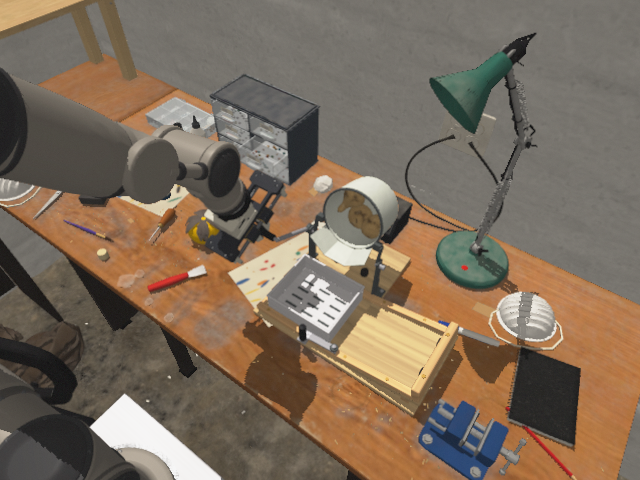

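The pot is tilted to about 75° (pot at (355,215)), with the gourds inside at its mouth and the hand holding the grip at about (262,225).

Emit:
move_arm(
  deltas=[
    {"dp":[0.003,0,-0.0027],"turn":[0,-0.7,0]},
    {"dp":[0.006,0,-0.0055],"turn":[0,-1.5,0]},
    {"dp":[0.009,0,-0.0082],"turn":[0,-2.2,0]},
    {"dp":[0.012,0,-0.0108],"turn":[0,-2.9,0]},
    {"dp":[0.0154,0,-0.0133],"turn":[0,-3.7,0]},
    {"dp":[0.0187,0,-0.0157],"turn":[0,-4.4,0]},
    {"dp":[0.022,0,-0.0179],"turn":[0,-5.1,0]},
    {"dp":[0.0256,0,-0.02],"turn":[0,-5.9,0]},
    {"dp":[0.0292,0,-0.022],"turn":[0,-6.6,0]},
    {"dp":[0.0328,0,-0.0238],"turn":[0,-7.3,0]},
  ],
)

```text
time: 7.4
tool_pos: [0.5414, 0.1182, 0.1309]
tool_rot: [-0.022, 1.05, -0.011]
contact_force: [1.4, -33.2, -1.7]
opening: 0.0148
```

Run:
```python
from h import *
o=robot.observe();print(o['contact_force'],o['torque'],o['opening'])
p,R=cur();g=p+R.apply([-.018,0,0]);d=g[[0,2]]-PIV;print(g,np.hypot(*d),10-np.degrees(np.arctan2(d[0],d[1])))
rows(97,118.5,10,lambda th:th/3)
```

```text
[  1.4474 -33.2432  -1.7106] [-4.7574  0.3132 -2.6999] 0.014764017299565021
[0.5324 0.1183 0.1465] 0.11049256703239847 89.31264983165798
dp [0.0156, 0.0003, -0.0096] turn [0.0, -3.2, 0.3]
dp [0.0192, 0.0004, -0.0114] turn [0.0, -3.9, 0.3]
dp [0.0228, 0.0004, -0.0131] turn [0.0, -4.6, 0.3]
dp [0.0266, 0.0004, -0.0146] turn [0.0, -5.3, 0.3]
dp [0.0303, 0.0005, -0.016] turn [0.0, -6.1, 0.2]
dp [0.0342, 0.0005, -0.0173] turn [0.0, -6.8, 0.2]
dp [0.038, 0.0005, -0.0184] turn [0.0, -7.5, 0.2]
dp [0.042, 0.0006, -0.0194] turn [0.1, -8.2, 0.2]
dp [0.0459, 0.0006, -0.0202] turn [0.1, -8.9, 0.2]
dp [0.0499, 0.0006, -0.0209] turn [0.1, -9.6, 0.2]
```

Run:
```python
from h import *
o=robot.observe();print(o['qpos'],o['joint_efforts'])
a,d=robot.read_camera('scene');crop('s',a[:,:,::-1],100,90,420,330,2.5,'pics/s3.png')
a,d=robot.read_camera('top');crop('s',a[:,:,::-1],120,120,440,360,2.5,'pics/t3.png')
o=robot.observe();print(o['contact_force'])
```

```text
[ 0.112   0.3103  2.0327 -0.2176  0.2872  0.2938] [ 17.8672 -37.3732 -20.8901   2.9069  -5.1239  -0.3543]
[  2.8026 -28.6941  -0.5687]
```

View pics/s3.png

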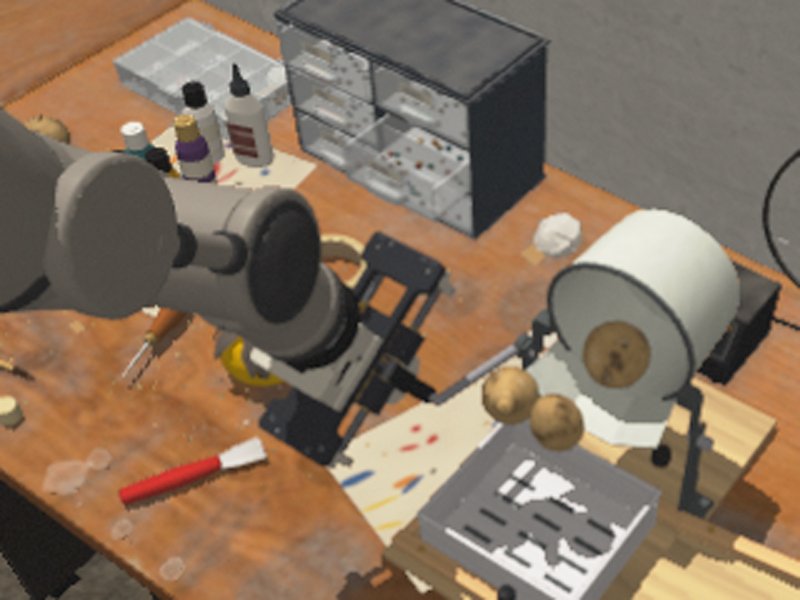

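View pics/t3.png

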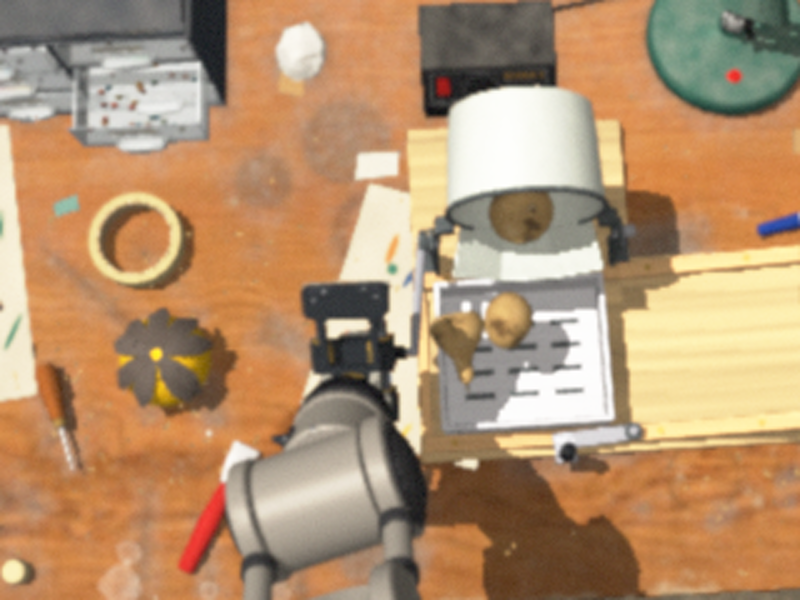

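Run:
```python
from h import *
b=cur();print(b[0],b[1].as_euler('xyz'))
for t in (26,22,18): plan(*lever(90,t),b)
```

```text
[0.5414 0.1181 0.1309] [-0.0219  1.0497 -0.0112]
dp [0.0013, 0.0002, -0.0017] turn [-0.0, 3.8, 0.4]
dp [0.0012, 0.0003, -0.0029] turn [-0.0, 7.8, 0.4]
dp [0.001, 0.0003, -0.0042] turn [-0.0, 11.8, 0.5]
```

Emit:
move_arm(
  deltas=[
    {"dp":[0.001,0,-0.0005],"turn":[0,2,0.2]},
    {"dp":[0.001,0,-0.0017],"turn":[0,4,0.4]},
    {"dp":[0.001,0,-0.0023],"turn":[0,6,0.4]},
    {"dp":[0.001,0,-0.0029],"turn":[0,8,0.4]},
    {"dp":[0.001,0,-0.0036],"turn":[0,10,0.5]},
    {"dp":[0.001,0,-0.0042],"turn":[0,12,0.5]},
    {"dp":[0.001,0,-0.0042],"turn":[0,12,0.5]},
  ],
)

```text
time: 8.2
tool_pos: [0.5389, 0.1196, 0.1289]
tool_rot: [-0.007, 1.257, 0.008]
contact_force: [-3.7, -12.1, 4.7]
opening: 0.0153
```

```bash
cat > st.py <<'E'
from h import *
o=robot.observe();print(o['time'],o['contact_force'],o['torque'],o['opening'],o['qpos'])
p,R=cur();g=p+R.apply([-.018,0,0]);d=g[[0,2]]-PIV;print(p,g,np.hypot(*d),10-np.degrees(np.arctan2(d[0],d[1])))
print(R.as_matrix()[:,0])
E
python3 - <<'E'
import st
from h import *
rows(90,106,8,lambda th:18-(th-90)*.3)
E
```

```text
8.2 [ -3.6914 -12.0852   4.7342] [-2.1005  0.3143 -0.655 ] 0.015250332011353333 [ 0.0951  0.354   1.8648 -0.0468  0.6108  0.1147]
[0.5389 0.1196 0.1289] [0.5333 0.1195 0.1461] 0.10954108568899953 89.45117837021267
[ 0.3084  0.0025 -0.9512]
dp [0.0041, -0.0013, -0.0028] turn [0.1, 0.6, -0.1]
dp [0.0076, -0.0012, -0.0046] turn [0.1, 1.2, -0.1]
dp [0.0111, -0.0012, -0.0063] turn [0.1, 1.8, -0.1]
dp [0.0147, -0.0012, -0.0079] turn [0.1, 2.4, -0.1]
dp [0.0183, -0.0012, -0.0093] turn [0.1, 3.0, -0.1]
dp [0.022, -0.0012, -0.0106] turn [0.1, 3.6, -0.1]
dp [0.0257, -0.0012, -0.0118] turn [0.1, 4.2, -0.1]
dp [0.0294, -0.0012, -0.0129] turn [0.1, 4.8, -0.1]
```

Emit:
move_arm(
  deltas=[
    {"dp":[0.004,-0.001,-0.0028],"turn":[0,0.6,0]},
    {"dp":[0.0076,-0.001,-0.0046],"turn":[0,1.2,0]},
    {"dp":[0.011,-0.001,-0.0063],"turn":[0,1.8,0]},
    {"dp":[0.0147,-0.001,-0.0079],"turn":[0,2.4,0]},
    {"dp":[0.0183,-0.001,-0.0093],"turn":[0,3,0]},
    {"dp":[0.022,-0.001,-0.0106],"turn":[0,3.6,0]},
    {"dp":[0.0257,-0.001,-0.0118],"turn":[0,4.2,0]},
    {"dp":[0.0294,-0.001,-0.0129],"turn":[0,4.8,0]},
  ],
)

```text
time: 9.0
tool_pos: [0.5374, 0.1195, 0.0981]
tool_rot: [-0.003, 1.335, 0.012]
contact_force: [1.4, -8.1, 5.9]
opening: 0.0154
```

Run:
```python
import st
from h import *
rows(106,118.5,6,lambda th:13)
```

```text
9.0 [ 1.3779 -8.1287  5.8547] [-1.4063 -0.4598 -0.2566] 0.01539579460530505 [ 0.0903  0.4238  1.8347 -0.0303  0.6484  0.0972]
[0.5374 0.1195 0.0981] [0.5332 0.1195 0.1156] 0.1082770917074546 105.49150201712816
[ 0.2334  0.0028 -0.9724]
dp [0.0047, -0.0012, -0.0025] turn [0.2, 0.5, -0.2]
dp [0.0087, -0.0012, -0.0028] turn [0.2, 0.5, -0.2]
dp [0.0127, -0.0012, -0.0029] turn [0.2, 0.5, -0.2]
dp [0.0167, -0.0012, -0.0029] turn [0.2, 0.5, -0.2]
dp [0.0207, -0.0012, -0.0028] turn [0.2, 0.5, -0.2]
dp [0.0247, -0.0012, -0.0025] turn [0.2, 0.5, -0.2]
```

Emit:
move_arm(
  deltas=[
    {"dp":[0.0047,-0.001,-0.0025],"turn":[0,0.5,0]},
    {"dp":[0.0087,-0.001,-0.0027],"turn":[0,0.5,0]},
    {"dp":[0.0127,-0.001,-0.0027],"turn":[0,0.5,0]},
    {"dp":[0.0167,-0.001,-0.0027],"turn":[0,0.5,0]},
    {"dp":[0.0207,-0.001,-0.0025],"turn":[0,0.5,0]},
    {"dp":[0.0247,-0.001,-0.0023],"turn":[0,0.5,0]},
    {"dp":[0.0247,-0.001,-0.0023],"turn":[0,0.5,0]},
  ],
)

```text
time: 9.7
tool_pos: [0.5423, 0.1195, 0.0739]
tool_rot: [0.003, 1.341, 0.018]
contact_force: [5.8, -2.4, 1.9]
opening: 0.0149
```

Run:
```python
import st
from h import *
a,d=robot.read_camera('top');crop('s',a[:,:,::-1],220,120,460,320,3,'pics/t4.png')
```

```text
9.7 [ 5.774  -2.4497  1.9278] [-0.5215 -1.0754 -0.0875] 0.01494894011638779 [ 0.0882  0.4707  1.8409 -0.0282  0.6005  0.0948]
[0.5423 0.1195 0.0739] [0.5382 0.1195 0.0914] 0.10848609925171973 118.60456079037273
[ 0.2281  0.0042 -0.9736]
```

View pics/t4.png

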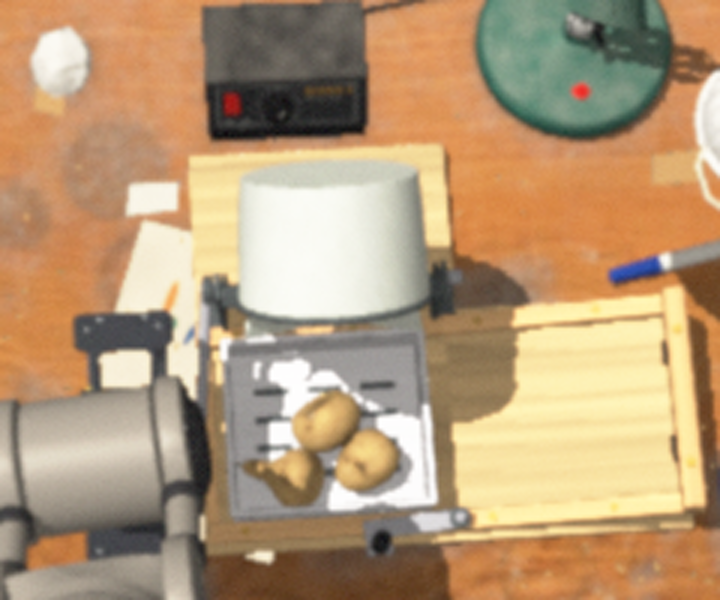

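Run:
```python
from h import *
rows(118.5,89,10,lambda th:13)
```

```text
dp [-0.0057, -0.0012, -0.002] turn [0.1, 0.2, -0.2]
dp [-0.0113, -0.0011, -0.0021] turn [0.1, 0.2, -0.2]
dp [-0.017, -0.0011, -0.0019] turn [0.1, 0.2, -0.2]
dp [-0.0226, -0.0011, -0.0014] turn [0.1, 0.2, -0.2]
dp [-0.0283, -0.0011, -0.0006] turn [0.1, 0.2, -0.2]
dp [-0.0338, -0.0011, 0.0005] turn [0.1, 0.2, -0.2]
dp [-0.0393, -0.0011, 0.0018] turn [0.1, 0.2, -0.2]
dp [-0.0447, -0.0011, 0.0035] turn [0.1, 0.2, -0.2]
dp [-0.0501, -0.0011, 0.0054] turn [0.1, 0.2, -0.2]
dp [-0.0553, -0.0011, 0.0076] turn [0.1, 0.2, -0.2]
```

Emit:
move_arm(
  deltas=[
    {"dp":[-0.0057,0,-0.0008],"turn":[0,0,0]},
    {"dp":[-0.0113,0,-0.001],"turn":[0,0,0]},
    {"dp":[-0.017,0,-0.0008],"turn":[0,0,0]},
    {"dp":[-0.0226,0,-0.0004],"turn":[0,0,0]},
    {"dp":[-0.0283,0,0.0004],"turn":[0,0,0]},
    {"dp":[-0.0338,0,0.0015],"turn":[0,0,0]},
    {"dp":[-0.0393,0,0.0028],"turn":[0,0,0]},
    {"dp":[-0.0447,0,0.0045],"turn":[0,0,0]},
    {"dp":[-0.05,0,0.0064],"turn":[0,0,0]},
    {"dp":[-0.0553,0,0.0086],"turn":[0,0,0]},
  ],
)

```text
time: 10.75
tool_pos: [0.5411, 0.1195, 0.1304]
tool_rot: [0.005, 1.335, 0.019]
contact_force: [22.9, -1.9, -8.8]
opening: 0.015
```

Run:
```python
import st
from h import *
rows(89,59,10,lambda th:13)
```

```text
10.75 [22.9041 -1.8787 -8.7536] [-0.2859 -2.5044 -0.0533] 0.0149861576778002 [ 0.0883  0.3819  1.7899 -0.024   0.7348  0.0898]
[0.5411 0.1195 0.1304] [0.5369 0.1194 0.1479] 0.10636597308121974 88.1413480999631
[ 0.2335  0.0045 -0.9724]
dp [-0.0052, -0.0011, -0.0016] turn [0.1, 0.5, -0.3]
dp [-0.0103, -0.0012, 0.0012] turn [0.1, 0.5, -0.3]
dp [-0.0152, -0.0012, 0.0042] turn [0.1, 0.5, -0.3]
dp [-0.0199, -0.0012, 0.0075] turn [0.1, 0.5, -0.3]
dp [-0.0244, -0.0012, 0.0111] turn [0.1, 0.5, -0.3]
dp [-0.0288, -0.0013, 0.0148] turn [0.1, 0.5, -0.3]
dp [-0.0329, -0.0013, 0.0188] turn [0.1, 0.5, -0.3]
dp [-0.0368, -0.0013, 0.0231] turn [0.1, 0.5, -0.3]
dp [-0.0405, -0.0014, 0.0275] turn [0.1, 0.5, -0.3]
dp [-0.044, -0.0014, 0.0321] turn [0.1, 0.5, -0.3]
```

Run:
```python
import st
from h import *
a,d=robot.read_camera('scene');crop('s',a[:,:,::-1],180,120,400,300,3.5,'pics/s5.png');np.save('pics/s5.npy',d)
```

```text
10.75 [22.9041 -1.8787 -8.7536] [-0.2859 -2.5044 -0.0533] 0.0149861576778002 [ 0.0883  0.3819  1.7899 -0.024   0.7348  0.0898]
[0.5411 0.1195 0.1304] [0.5369 0.1194 0.1479] 0.10636597308121974 88.1413480999631
[ 0.2335  0.0045 -0.9724]
```

View pics/s5.png

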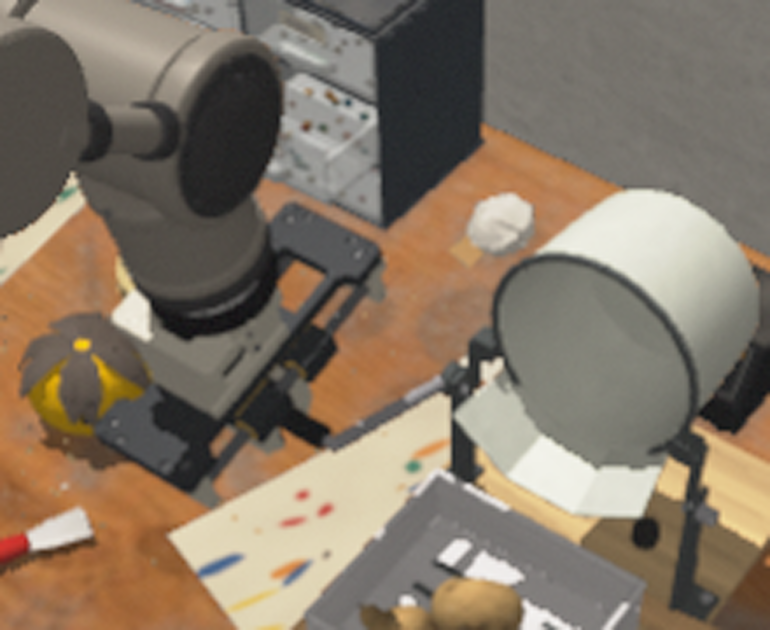

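Emit:
move_arm(
  deltas=[
    {"dp":[-0.005,0,0.0055],"turn":[0,0,0]},
    {"dp":[-0.0103,0,0.008],"turn":[0,0,0]},
    {"dp":[-0.0152,0,0.0107],"turn":[0,0,0]},
    {"dp":[-0.02,0,0.0137],"turn":[0,0,0]},
    {"dp":[-0.0244,0,0.0169],"turn":[0,0,0]},
  ],
)

```text
time: 11.3
tool_pos: [0.5498, 0.1195, 0.1562]
tool_rot: [0.004, 1.341, 0.018]
contact_force: [14.9, -0.3, -11.6]
opening: 0.0151
```

Run:
```python
import st
from h import *
rows(74,44,10,lambda th:13)
```

```text
11.3 [ 14.9329  -0.3089 -11.5942] [-0.1652 -1.6134 -0.047 ] 0.01507677773509644 [ 0.0868  0.3641  1.73   -0.0214  0.8184  0.0853]
[0.5498 0.1195 0.1562] [0.5457 0.1195 0.1737] 0.10658294376018111 73.3877392562409
[ 0.2277  0.0042 -0.9737]
dp [-0.0057, -0.0012, 0.0003] turn [0.1, 0.2, -0.2]
dp [-0.0098, -0.0013, 0.0043] turn [0.1, 0.2, -0.2]
dp [-0.0138, -0.0013, 0.0085] turn [0.1, 0.2, -0.2]
dp [-0.0175, -0.0014, 0.0129] turn [0.1, 0.2, -0.2]
dp [-0.021, -0.0014, 0.0174] turn [0.1, 0.2, -0.2]
dp [-0.0242, -0.0015, 0.0222] turn [0.1, 0.2, -0.2]
dp [-0.0272, -0.0015, 0.0271] turn [0.1, 0.2, -0.2]
dp [-0.03, -0.0016, 0.0322] turn [0.1, 0.2, -0.2]
dp [-0.0324, -0.0016, 0.0374] turn [0.1, 0.2, -0.2]
dp [-0.0346, -0.0017, 0.0427] turn [0.1, 0.2, -0.2]
```

Emit:
move_arm(
  deltas=[
    {"dp":[0,0,0],"turn":[0,0,0]},
    {"dp":[0,0,0],"turn":[0,0,0]},
    {"dp":[0,0,0],"turn":[0,0,0]},
  ],
  hand=0.04,
)

```text
time: 11.6
tool_pos: [0.5458, 0.12, 0.1552]
tool_rot: [0.004, 1.349, 0.019]
contact_force: [-0.5, -0.5, -0.2]
opening: 0.0349
```

Run:
```python
import st
from h import *
a,d=robot.read_camera('scene');crop('s',a[:,:,::-1],200,160,360,280,5,'pics/s6.png');np.save('pics/s6.npy',d)
```

```text
11.6 [-0.5124 -0.5416 -0.2325] [-0.1463  0.2281 -0.0262] 0.03487037500511739 [ 0.0879  0.3623  1.7343 -0.0207  0.8239  0.0852]
[0.5458 0.12   0.1552] [0.5418 0.1199 0.1728] 0.10965612436458379 74.75051030165318
[ 0.2199  0.0041 -0.9755]
```

View pics/s6.png

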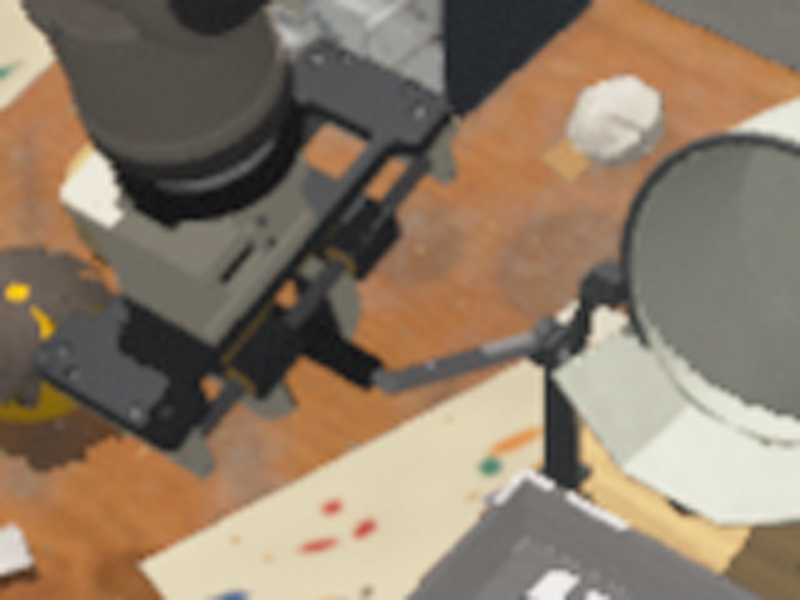

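Run:
```python
from h import *
D=np.load('pics/s6.npy')
def ony(n,uv,y0):
    c,y=und(n,uv);R=c['R'];t=c['t'];o=-R.T@t;d=R.T@np.array([y[0],y[1],1]);return o+d*(y0-o[1])/d[1]
for p in [(382,380),(370,368),(355,358),(340,345),(325,335),(450,362),(540,340)]:
    uv=(p[0]/5+200,p[1]/5+160);print(p,ony('scene',uv,.075),dep('scene',uv,D))
b=ony('scene',(382/5+200,378/5+160),.075);d=b[[0,2]]-PIV;print(b,np.hypot(*d),10-np.degrees(np.arctan2(d[0],d[1])))
```

```text
(382, 380) [0.5489 0.075  0.1715] [0.5431 0.0696 0.1805]
(370, 368) [0.5421 0.075  0.1855] [0.5454 0.0781 0.1803]
(355, 358) [0.5335 0.075  0.1995] [0.5454 0.0863 0.1814]
(340, 345) [0.5254 0.075  0.2148] [0.544  0.0931 0.1864]
(325, 335) [0.5173 0.075  0.2279] [0.5456 0.1028 0.1851]
(450, 362) [0.5949 0.075  0.1419] [0.579  0.0616 0.1651]
(540, 340) [0.6629 0.075  0.0967] [0.6362 0.0551 0.1332]
[0.549  0.075  0.1727] 0.10315447710184701 73.07901372717343
```

Emit:
move_arm(
  deltas=[
    {"dp":[0,-0.001,0.004],"turn":[0,0,0]},
    {"dp":[0,-0.001,0.004],"turn":[0,0,0]},
    {"dp":[0,-0.001,0.004],"turn":[0,0,0]},
    {"dp":[0,-0.001,0.004],"turn":[0,0,0]},
    {"dp":[0,-0.001,0.004],"turn":[0,0,0]},
    {"dp":[0,-0.001,0.004],"turn":[0,0,0]},
  ],
  hand=0,
)

```text
time: 12.25
tool_pos: [0.5503, 0.1191, 0.1563]
tool_rot: [0.003, 1.348, 0.019]
contact_force: [2.4, -0.3, -0.8]
opening: 0.0153
```

Run:
```python
import st
from h import *
rows(74,44,10,lambda th:13)
```

```text
12.25 [ 2.3719 -0.2605 -0.7551] [-0.1081 -0.0096 -0.0395] 0.015275858167818126 [ 0.0854  0.3674  1.7229 -0.02    0.8287  0.082 ]
[0.5503 0.1191 0.1563] [0.5463 0.119  0.1738] 0.10604980477322379 73.19003977759357
[ 0.2212  0.0041 -0.9752]
dp [-0.0057, -0.0008, -0.0002] turn [0.2, -0.2, -0.2]
dp [-0.0099, -0.0008, 0.0037] turn [0.2, -0.2, -0.2]
dp [-0.0139, -0.0008, 0.0079] turn [0.2, -0.2, -0.2]
dp [-0.0176, -0.0009, 0.0122] turn [0.2, -0.2, -0.2]
dp [-0.0212, -0.0009, 0.0168] turn [0.2, -0.2, -0.2]
dp [-0.0244, -0.001, 0.0215] turn [0.2, -0.2, -0.2]
dp [-0.0275, -0.0011, 0.0264] turn [0.2, -0.2, -0.2]
dp [-0.0302, -0.0011, 0.0315] turn [0.2, -0.2, -0.2]
dp [-0.0327, -0.0012, 0.0367] turn [0.2, -0.2, -0.2]
dp [-0.035, -0.0013, 0.042] turn [0.2, -0.2, -0.2]
```

```bash
sed -i 's/bar-R.apply(\[-.018/bar-R.apply([-G/; s/PIV\[0\]+.11\*/PIV[0]+.1105*/; s/PIV\[1\]+.11\*/PIV[1]+.1105*/' h.py; echo 'G=.025'>>h.py; sed -i 's/-.018/-.025/' st.py
python3 - <<'E'
import st
from h import *
rows(70.4,44,10,lambda th:12.5)
E
```

```text
12.25 [ 2.3719 -0.2605 -0.7551] [-0.1081 -0.0096 -0.0395] 0.015275858167818126 [ 0.0854  0.3674  1.7229 -0.02    0.8287  0.082 ]
[0.5503 0.1191 0.1563] [0.5448 0.119  0.1807] 0.11064244599871752 70.39553464254121
[ 0.2212  0.0041 -0.9752]
dp [-0.0036, -0.0008, 0.0035] turn [0.2, 0.3, -0.2]
dp [-0.0071, -0.0009, 0.0072] turn [0.2, 0.3, -0.2]
dp [-0.0104, -0.0009, 0.011] turn [0.2, 0.3, -0.2]
dp [-0.0136, -0.001, 0.015] turn [0.2, 0.3, -0.2]
dp [-0.0166, -0.001, 0.0191] turn [0.2, 0.3, -0.2]
dp [-0.0194, -0.0011, 0.0234] turn [0.2, 0.3, -0.2]
dp [-0.0219, -0.0011, 0.0278] turn [0.2, 0.3, -0.2]
dp [-0.0243, -0.0012, 0.0323] turn [0.2, 0.3, -0.2]
dp [-0.0265, -0.0012, 0.0369] turn [0.2, 0.3, -0.2]
dp [-0.0284, -0.0013, 0.0416] turn [0.2, 0.3, -0.2]
```

Emit:
move_arm(
  deltas=[
    {"dp":[-0.0036,0,0.0035],"turn":[0,0,0]},
    {"dp":[-0.0071,0,0.0072],"turn":[0,0,0]},
    {"dp":[-0.0104,0,0.011],"turn":[0,0,0]},
    {"dp":[-0.0136,0,0.015],"turn":[0,0,0]},
    {"dp":[-0.0166,0,0.019],"turn":[0,0,0]},
    {"dp":[-0.0194,0,0.0234],"turn":[0,0,0]},
    {"dp":[-0.022,0,0.0278],"turn":[0,0,0]},
    {"dp":[-0.0243,0,0.0323],"turn":[0,0,0]},
    {"dp":[-0.0265,0,0.0369],"turn":[0,0,0]},
    {"dp":[-0.0284,0,0.0416],"turn":[0,0,0]},
  ],
)

```text
time: 13.25
tool_pos: [0.5836, 0.1195, 0.194]
tool_rot: [0.002, 1.35, 0.018]
contact_force: [-7.9, -0.2, 3.8]
opening: 0.015
```

Run:
```python
import st
from h import *
rows(44,18,10,lambda th:12.5)
```

```text
13.25 [-7.8959 -0.237   3.7952] [-0.2446  1.4988  0.0163] 0.015041660447027469 [ 0.0809  0.3823  1.5811 -0.0169  0.9578  0.0736]
[0.5836 0.1195 0.194 ] [0.5781 0.1194 0.2184] 0.11179484983425955 44.23212252097366
[ 0.2191  0.0039 -0.9757]
dp [-0.0007, -0.0013, 0.0055] turn [0.2, 0.2, -0.2]
dp [-0.0022, -0.0014, 0.0103] turn [0.2, 0.2, -0.2]
dp [-0.0035, -0.0015, 0.0151] turn [0.2, 0.2, -0.2]
dp [-0.0045, -0.0015, 0.02] turn [0.2, 0.2, -0.2]
dp [-0.0054, -0.0016, 0.025] turn [0.2, 0.2, -0.2]
dp [-0.006, -0.0017, 0.03] turn [0.2, 0.2, -0.2]
dp [-0.0064, -0.0017, 0.035] turn [0.2, 0.2, -0.2]
dp [-0.0065, -0.0018, 0.04] turn [0.2, 0.2, -0.2]
dp [-0.0065, -0.0019, 0.045] turn [0.2, 0.2, -0.2]
dp [-0.0062, -0.002, 0.05] turn [0.2, 0.2, -0.2]
```

Good model now; low forces.

Emit:
move_arm(
  deltas=[
    {"dp":[-0.0007,0,0.0052],"turn":[0,0,0]},
    {"dp":[-0.0022,0,0.0103],"turn":[0,0,0]},
    {"dp":[-0.0035,0,0.0151],"turn":[0,0,0]},
    {"dp":[-0.0045,0,0.02],"turn":[0,0,0]},
    {"dp":[-0.0054,0,0.025],"turn":[0,0,0]},
    {"dp":[-0.006,0,0.03],"turn":[0,0,0]},
    {"dp":[-0.0064,0,0.035],"turn":[0,0,0]},
    {"dp":[-0.0065,0,0.04],"turn":[0,0,0]},
    {"dp":[-0.0065,0,0.045],"turn":[0,0,0]},
    {"dp":[-0.0062,0,0.05],"turn":[0,0,0]},
  ],
)

```text
time: 14.25
tool_pos: [0.6321, 0.1203, 0.2099]
tool_rot: [0.003, 1.349, 0.018]
contact_force: [-3.0, -2.2, -1.2]
opening: 0.0152
```

Run:
```python
import st
from h import *
rows(18,-2,8,lambda th:12.5)
```

```text
14.25 [-2.9887 -2.168  -1.2163] [-0.303   0.9362 -0.0624] 0.015247052947198081 [ 0.0752  0.4523  1.4227 -0.0145  1.0451  0.0658]
[0.6321 0.1203 0.2099] [0.6266 0.1202 0.2342] 0.10919147125916497 17.564660557034337
[ 0.2201  0.004  -0.9755]
dp [-0.0009, -0.002, 0.004] turn [0.2, 0.2, -0.2]
dp [-0.0002, -0.0021, 0.0087] turn [0.2, 0.2, -0.2]
dp [0.0007, -0.0022, 0.0135] turn [0.2, 0.2, -0.2]
dp [0.0019, -0.0022, 0.0181] turn [0.2, 0.2, -0.2]
dp [0.0032, -0.0023, 0.0228] turn [0.2, 0.2, -0.2]
dp [0.0047, -0.0024, 0.0273] turn [0.2, 0.2, -0.2]
dp [0.0064, -0.0024, 0.0319] turn [0.2, 0.2, -0.2]
dp [0.0084, -0.0025, 0.0363] turn [0.2, 0.2, -0.2]
```

Emit:
move_arm(
  deltas=[
    {"dp":[-0.0005,0,0.0043],"turn":[0,0,0]},
    {"dp":[0,0,0.0087],"turn":[0,0,0]},
    {"dp":[0.0009,0,0.0135],"turn":[0,0,0]},
    {"dp":[0.002,0,0.018],"turn":[0,0,0]},
    {"dp":[0.0032,0,0.0228],"turn":[0,0,0]},
    {"dp":[0.0047,0,0.0273],"turn":[0,0,0]},
    {"dp":[0.0064,0,0.0319],"turn":[0,0,0]},
    {"dp":[0.0084,0,0.0363],"turn":[0,0,0]},
    {"dp":[0.0084,0,0.0373],"turn":[0,0,0]},
  ],
)

```text
time: 15.15
tool_pos: [0.6673, 0.1208, 0.211]
tool_rot: [0.0, 1.355, 0.016]
contact_force: [-24.7, -3.5, 14.0]
opening: 0.0155
```

Run:
```python
import st
```

```text
15.15 [-24.747   -3.4916  14.0319] [-0.6753  3.4563 -0.1773] 0.015487602554232522 [ 0.0718  0.518   1.3087 -0.0134  1.0992  0.061 ]
[0.6673 0.1208 0.211 ] [0.6619 0.1207 0.2354] 0.11137788756547175 -0.8198554026417533
[ 0.2144  0.0034 -0.9767]
```

Emit:
move_arm(
  deltas=[
    {"dp":[0,0,0],"turn":[0,0,0]},
    {"dp":[0,0,-0.002],"turn":[0,0,0]},
    {"dp":[0,0,-0.002],"turn":[0,0,0]},
    {"dp":[0,0,-0.002],"turn":[0,0,0]},
    {"dp":[-0.03,0,-0.002],"turn":[0,0,0]},
    {"dp":[-0.06,0,-0.002],"turn":[0,0,0]},
    {"dp":[-0.08,0,-0.002],"turn":[0,0,0]},
    {"dp":[-0.08,0,-0.002],"turn":[0,0,0]},
  ],
  hand=0.05,
)

```text
time: 15.95
tool_pos: [0.6519, 0.1208, 0.2918]
tool_rot: [0.006, 1.341, 0.022]
contact_force: [-0.8, 0.1, -0.0]
opening: 0.0503
```

Run:
```python
import st
from h import *
a,d=robot.read_camera('scene');crop('s',a[:,:,::-1],220,150,470,350,3.2,'pics/s7.png');np.save('pics/s7.npy',d)
a,d=robot.read_camera('top');crop('s',a[:,:,::-1],240,150,470,315,3.4,'pics/t7.png');np.save('pics/t7.npy',d)
```

```text
15.95 [-0.821   0.0852 -0.0307] [-0.1329  0.1398  0.0038] 0.050329726882252054 [ 0.0735  0.4337  1.2279 -0.0125  1.2501  0.0606]
[0.6519 0.1208 0.2918] [0.6462 0.1207 0.3161] 0.19020865585615018 8.437737331696992
[ 0.2281  0.0049 -0.9736]
```

View pics/s7.png

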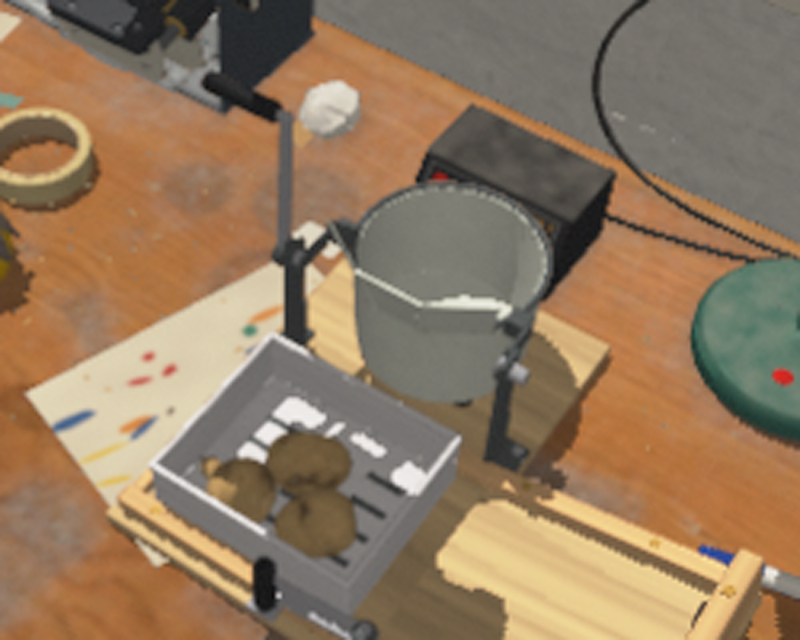

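View pics/t7.png

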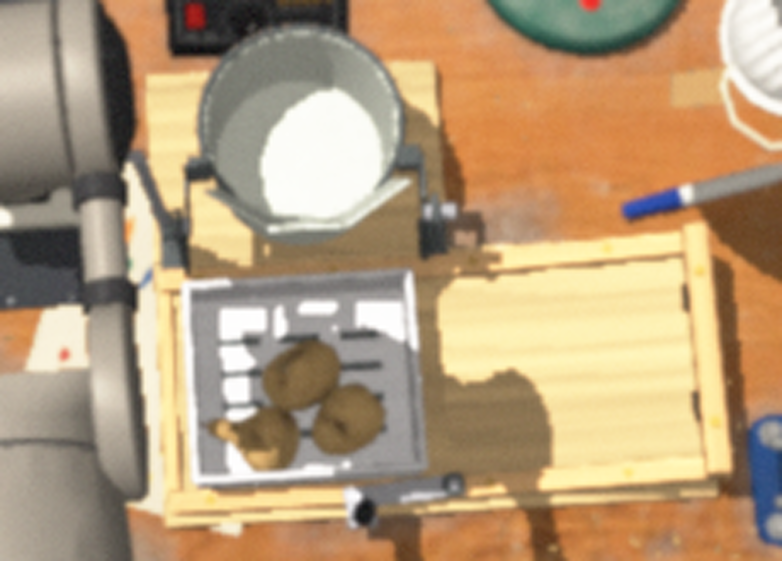

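Run:
```python
from h import *
D=np.load('pics/t7.npy')
for n,p in dict(brk=(172,255),brk2=(165,235),boss=(200,168),apr=(270,228),apr2=(330,222),apr3=(205,190),brR=(432,240),lip=(165,400),lip2=(172,500),g1=(300,370),g2=(350,418),g3=(265,440)).items(): print(n,dep('top',T(p),D))
plan([.519,.075,.25],ori([0,0,-1],[1,.012,0]))
plan([.519,.075,.12],ori([0,0,-1],[1,.012,0]))
```

```text
brk [0.6483 0.0605 0.0158]
brk2 [0.6349 0.0597 0.1297]
boss [0.6822 0.0337 0.1302]
apr [ 0.6287 -0.0133  0.1611]
apr2 [ 0.6325 -0.0545  0.1558]
apr3 [0.6569 0.0298 0.1628]
brR [ 0.6522 -0.1371  0.0132]
lip [0.5373 0.0692 0.0168]
lip2 [0.4615 0.0659 0.0263]
g1 [ 0.5454 -0.031   0.0746]
g2 [ 0.5112 -0.0656  0.0615]
g3 [ 0.4975 -0.0039  0.0646]
dp [0.0072, -0.0436, -0.1373] turn [0.2, 12.8, -0.1]
dp [0.134, -0.0437, -0.1661] turn [0.2, 12.8, -0.1]
```

Emit:
move_arm(
  deltas=[
    {"dp":[0.0,-0.01,-0.05],"turn":[0,6,0]},
    {"dp":[0.007,-0.03,-0.1],"turn":[0,12.8,0]},
    {"dp":[0.007,-0.03,-0.137],"turn":[0,12.8,0]},
    {"dp":[0.007,-0.03,-0.137],"turn":[0,12.8,0]},
    {"dp":[0.05,-0.03,-0.147],"turn":[0,12.8,0]},
    {"dp":[0.095,-0.03,-0.157],"turn":[0,12.8,0]},
    {"dp":[0.134,-0.03,-0.166],"turn":[0,12.8,0]},
    {"dp":[0.134,-0.03,-0.166],"turn":[0,12.8,0]},
  ],
  hand=0.06,
)

```text
time: 16.85
tool_pos: [0.515, 0.0885, 0.1147]
tool_rot: [3.088, 1.558, 3.103]
contact_force: [-0.1, 0.5, -0.2]
opening: 0.0602
```

Run:
```python
import st
from h import *
plan([.519,.08,.038],ori([0,0,-1],[1,.012,0]))
```

```text
16.85 [-0.0845  0.4749 -0.2166] [-0.1176  0.0574 -0.0132] 0.06017905556326894 [0.0231 0.4622 1.6758 0.0009 1.0162 0.0073]
[0.515  0.0885 0.1147] [0.5153 0.0885 0.1397] 0.1264316880521967 93.759791501688
[-0.0126  0.0005 -0.9999]
dp [0.0767, -0.0087, 0.0048] turn [0.2, -0.7, -0.0]
```

Emit:
move_arm(
  deltas=[
    {"dp":[0.04,-0.004,0.004],"turn":[0,-0.7,0]},
    {"dp":[0.076,-0.004,0.004],"turn":[0,-0.7,0]},
    {"dp":[0.076,-0.01,0.004],"turn":[0,-0.7,0]},
    {"dp":[0.076,-0.02,0.004],"turn":[0,-0.7,0]},
    {"dp":[0.076,-0.03,0.004],"turn":[0,-0.7,0]},
    {"dp":[0.076,-0.036,0.004],"turn":[0,-0.7,0]},
    {"dp":[0.076,-0.042,0.004],"turn":[0,-0.7,0]},
  ],
)

```text
time: 17.55
tool_pos: [0.525, 0.0466, 0.0468]
tool_rot: [0.105, 1.554, 0.12]
contact_force: [-0.7, 6.4, 5.2]
opening: 0.0601
```

Run:
```python
import st
```

```text
17.55 [-0.6767  6.4411  5.2045] [ 0.9257 -0.0631  0.1801] 0.060070597809889506 [-0.0586  0.5525  1.7529  0.004   0.82   -0.0759]
[0.525  0.0466 0.0468] [0.5246 0.0466 0.0718] 0.1284392210129591 124.96680719927959
[ 0.0163  0.002  -0.9999]
```

Run:
```python
import st
from h import *
a,d=robot.read_camera('scene');crop('s',a[:,:,::-1],180,170,430,370,3.2,'pics/s8.png')
import st
o=robot.observe();print(o['tool_pos'],o['contact_force'])
```

```text
17.55 [-0.6767  6.4411  5.2045] [ 0.9257 -0.0631  0.1801] 0.060070597809889506 [-0.0586  0.5525  1.7529  0.004   0.82   -0.0759]
[0.525  0.0466 0.0468] [0.5246 0.0466 0.0718] 0.1284392210129591 124.96680719927959
[ 0.0163  0.002  -0.9999]
[0.5249 0.0458 0.0466] [-0.2523  2.1536  2.0407]
```

View pics/s8.png

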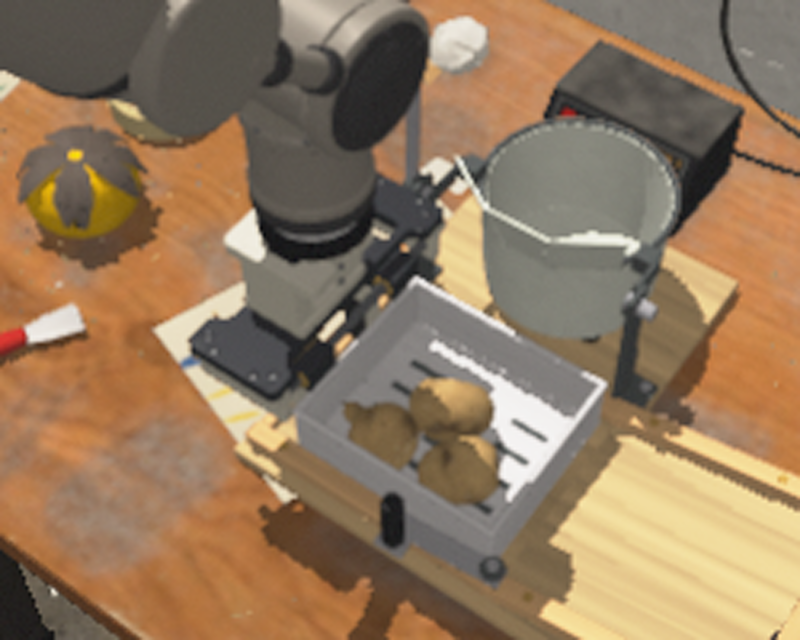

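Emit:
move_arm(
  deltas=[
    {"dp":[0,-0.008,-0.002],"turn":[0,0,0]},
    {"dp":[0,-0.016,-0.004],"turn":[0,0,0]},
    {"dp":[0,-0.024,-0.006],"turn":[0,0,0]},
    {"dp":[0,-0.032,-0.006],"turn":[0,0,0]},
    {"dp":[0,-0.04,-0.006],"turn":[0,0,0]},
    {"dp":[0,-0.048,-0.006],"turn":[0,0,0]},
    {"dp":[0,-0.056,-0.006],"turn":[0,0,0]},
    {"dp":[0,-0.064,-0.006],"turn":[0,0,0]},
  ],
)

```text
time: 18.4
tool_pos: [0.5207, -0.017, 0.0462]
tool_rot: [0.07, 1.553, 0.086]
contact_force: [3.5, 7.9, 1.2]
opening: 0.0598
```

Run:
```python
import st
from h import *
a,d=robot.read_camera('scene');crop('s',a[:,:,::-1],180,170,470,400,2.7,'pics/s9.png')
```

```text
18.4 [3.5148 7.948  1.1799] [ 1.2846 -0.8471  0.3775] 0.05982643940909505 [-0.1827  0.5446  1.7716  0.0066  0.8082 -0.2029]
[ 0.5207 -0.017   0.0462] [ 0.5203 -0.017   0.0712] 0.13256810647332384 124.420606754229
[ 0.0178  0.0015 -0.9998]
```

View pics/s9.png

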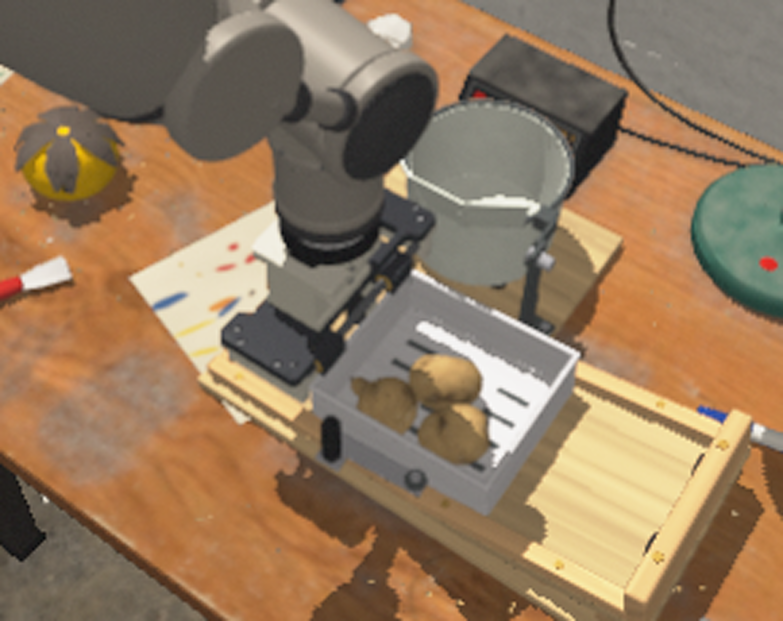

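Emit:
move_arm(
  deltas=[
    {"dp":[0,-0.008,0],"turn":[0,0,0]},
    {"dp":[0,-0.016,0],"turn":[0,0,0]},
    {"dp":[0,-0.024,0],"turn":[0,0,0]},
    {"dp":[0,-0.032,0],"turn":[0,0,0]},
    {"dp":[0,-0.04,0],"turn":[0,0,0]},
    {"dp":[0,-0.048,0],"turn":[0,0,0]},
    {"dp":[0,-0.056,0],"turn":[0,0,0]},
    {"dp":[0,-0.064,0],"turn":[0,0,0]},
    {"dp":[0,-0.072,0],"turn":[0,0,0]},
  ],
)

```text
time: 19.35
tool_pos: [0.5217, -0.0889, 0.0457]
tool_rot: [0.074, 1.554, 0.089]
contact_force: [7.6, 9.8, -0.7]
opening: 0.0599
```

Run:
```python
import st
from h import *
a,d=robot.read_camera('scene');crop('s',a[:,:,::-1],180,170,470,400,2.7,'pics/s10.png')
```

```text
19.35 [ 7.64    9.8418 -0.7472] [ 1.3472 -1.1189  0.1468] 0.05989892552909438 [-0.3177  0.557   1.7479  0.0093  0.8209 -0.339 ]
[ 0.5217 -0.0889  0.0457] [ 0.5212 -0.0889  0.0707] 0.13191399515548402 124.78113567727604
[ 0.0171  0.0015 -0.9999]
```

View pics/s10.png

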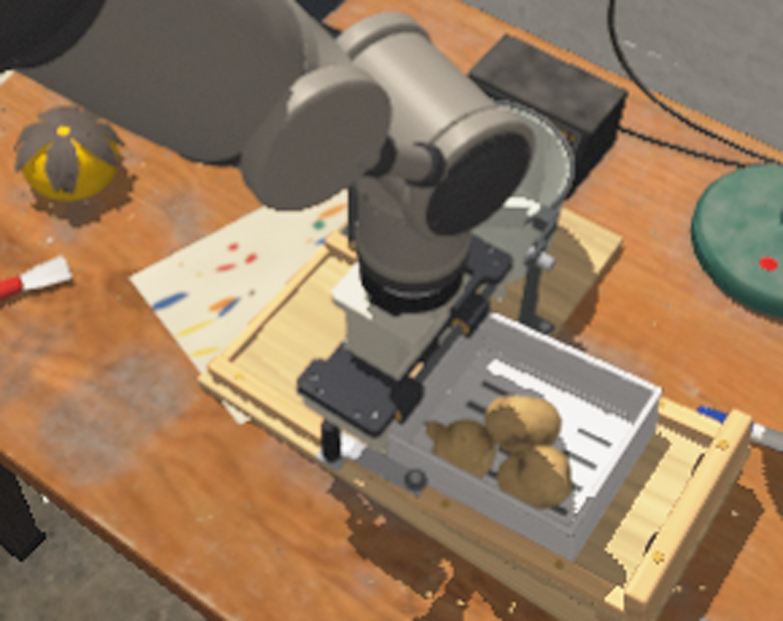

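Emit:
move_arm(
  deltas=[
    {"dp":[0,-0.008,0],"turn":[0,0,0]},
    {"dp":[-0.001,-0.016,0],"turn":[0,0,0]},
    {"dp":[-0.001,-0.024,0],"turn":[0,0,0]},
    {"dp":[-0.002,-0.032,0],"turn":[0,0,0]},
    {"dp":[-0.002,-0.037,0],"turn":[0,0,0]},
    {"dp":[-0.003,-0.041,0],"turn":[0,0,0]},
    {"dp":[-0.003,-0.044,0],"turn":[0,0,0]},
    {"dp":[-0.003,-0.047,0],"turn":[0,0,0]},
  ],
)

```text
time: 20.2
tool_pos: [0.5202, -0.1342, 0.0488]
tool_rot: [0.303, 1.558, 0.319]
contact_force: [-0.6, 17.2, 13.9]
opening: 0.0596
```

Run:
```python
import st
from h import *
a,d=robot.read_camera('scene');crop('s',a[:,:,::-1],240,210,470,400,3.4,'pics/s11.png')
a,d=robot.read_camera('top');crop('s',a[:,:,::-1],240,180,470,315,3.4,'pics/t11.png')
```

```text
20.2 [-0.6487 17.1691 13.8805] [ 2.6033 -0.1755  0.4711] 0.05959738302781826 [-0.4003  0.5658  1.7175  0.0114  0.8486 -0.4231]
[ 0.5202 -0.1342  0.0488] [ 0.5199 -0.1343  0.0738] 0.13189053915301238 123.2968335974209
[ 0.0124  0.0041 -0.9999]
```

View pics/s11.png

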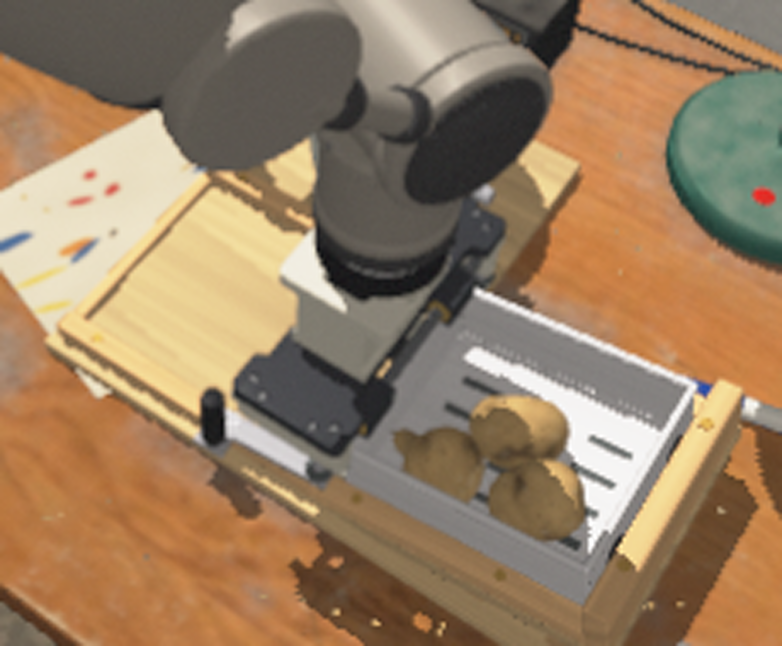

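View pics/t11.png

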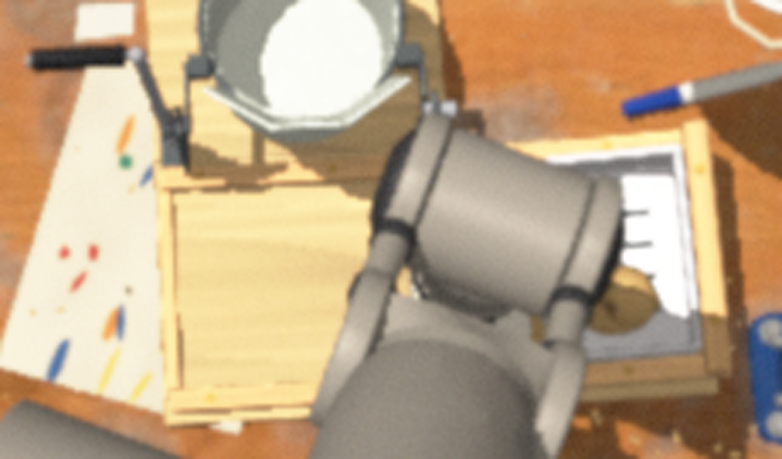

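Emit:
move_arm(
  deltas=[
    {"dp":[-0.001,-0.002,0],"turn":[0,0,0]},
    {"dp":[-0.002,-0.004,0],"turn":[0,0,0]},
    {"dp":[-0.002,-0.004,0],"turn":[0,0,0]},
  ],
)

```text
time: 20.6
tool_pos: [0.52, -0.1349, 0.0493]
tool_rot: [0.666, 1.557, 0.681]
contact_force: [6.7, 26.9, 0.0]
opening: 0.06
```

Run:
```python
import st
from h import *
a,d=robot.read_camera('top');crop('s',a[:,:,::-1],390,200,470,290,7,'pics/t12.png');np.save('pics/t12.npy',d)
```

```text
20.6 [ 6.7073 26.8502  0.0345] [ 4.2051 -1.3254  0.5741] 0.05999517392001763 [-0.4041  0.5663  1.7147  0.0166  0.854  -0.4303]
[ 0.52   -0.1349  0.0493] [ 0.5197 -0.1352  0.0743] 0.13184934989502053 123.09980669762092
[ 0.011   0.0089 -0.9999]
```

View pics/t12.png

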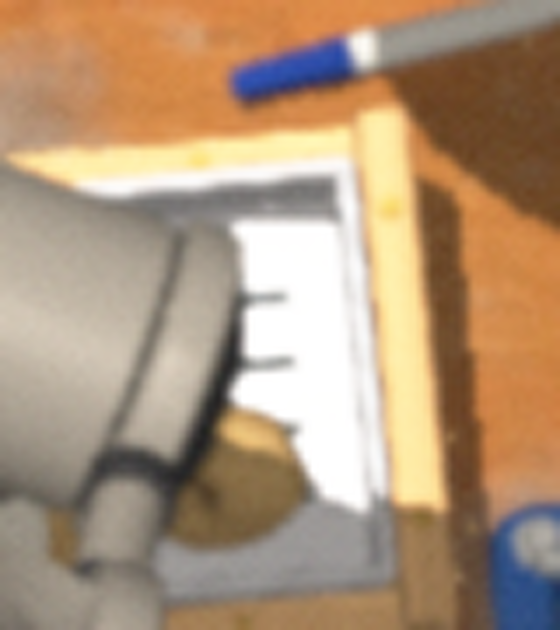

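Emit:
move_arm(
  deltas=[
    {"dp":[0,0.003,0],"turn":[0,0,0]},
    {"dp":[0,0.006,0],"turn":[0,0,0]},
    {"dp":[0,0.009,0],"turn":[0,0,0]},
    {"dp":[0,0.012,0],"turn":[0,0,0]},
    {"dp":[0,0.012,0],"turn":[0,0,0]},
  ],
)

```text
time: 21.15
tool_pos: [0.5198, -0.1285, 0.0495]
tool_rot: [0.043, 1.559, 0.058]
contact_force: [0.3, -0.1, -0.2]
opening: 0.0601
```

Run:
```python
import st
from h import *
a,d=robot.read_camera('top');crop('s',a[:,:,::-1],390,200,470,290,7,'pics/t13.png');np.save('pics/t13.npy',d)
```

```text
21.15 [ 0.3336 -0.0988 -0.182 ] [-0.0345  0.0673 -0.0337] 0.060069905038592275 [-0.3885  0.5622  1.7222  0.0068  0.8465 -0.4081]
[ 0.5198 -0.1285  0.0495] [ 0.5195 -0.1285  0.0745] 0.1319652547068701 122.98476417475561
[ 0.0117  0.0007 -0.9999]
```

View pics/t13.png

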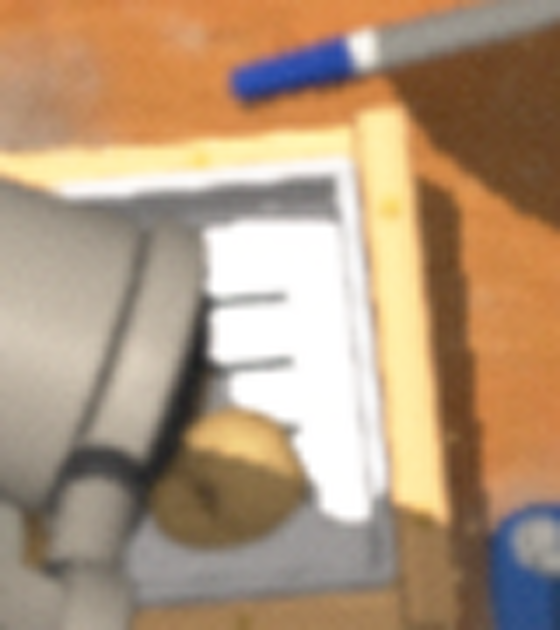

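Run:
```python
from h import *
Rd=ori([0,0,-1],[1,.012,0])
plan([.52,-.10,.13],Rd)
plan([.4425,-.071,.13],Rd)
plan([.4425,-.071,.054],Rd)
```

```text
dp [-0.0805, 0.0286, 0.0015] turn [0.2, 0.7, -0.0]
dp [-0.0814, 0.0588, -0.0755] turn [0.2, 0.7, -0.0]
dp [-0.0054, 0.0588, -0.0764] turn [0.2, 0.7, -0.0]
```

Emit:
move_arm(
  deltas=[
    {"dp":[-0.02,0.02,0],"turn":[0,0.7,0]},
    {"dp":[-0.06,0.029,0],"turn":[0,0.7,0]},
    {"dp":[-0.081,0.029,0],"turn":[0,0.7,0]},
    {"dp":[-0.081,0.045,-0.04],"turn":[0,0.7,0]},
    {"dp":[-0.081,0.059,-0.0755],"turn":[0,0.7,0]},
    {"dp":[-0.081,0.059,-0.0755],"turn":[0,0.7,0]},
    {"dp":[-0.081,0.059,-0.0755],"turn":[0,0.7,0]},
  ],
)

```text
time: 21.9
tool_pos: [0.4426, -0.0708, 0.1299]
tool_rot: [0.377, 1.57, 0.392]
contact_force: [-0.3, -1.4, 0.2]
opening: 0.0606
```

Run:
```python
import st
from h import *
Rd=ori([0,0,-1],[1,.012,0])
plan([.4425,-.071,.054],Rd)
a,d=robot.read_camera('scene');crop('s',a[:,:,::-1],240,210,470,400,3.4,'pics/s14.png')
```

```text
21.9 [-0.2819 -1.3865  0.2402] [-0.0628  0.0632  0.0199] 0.06062129866708566 [-0.3301  0.3162  1.8662  0.0005  0.9588 -0.3456]
[ 0.4426 -0.0708  0.1299] [ 0.4426 -0.0708  0.1549] 0.20051331458483196 91.70761972756164
[ 0.0005  0.0002 -1.    ]
dp [0.0759, -0.0002, -0.0001] turn [0.2, 0.0, -0.0]
```

View pics/s14.png

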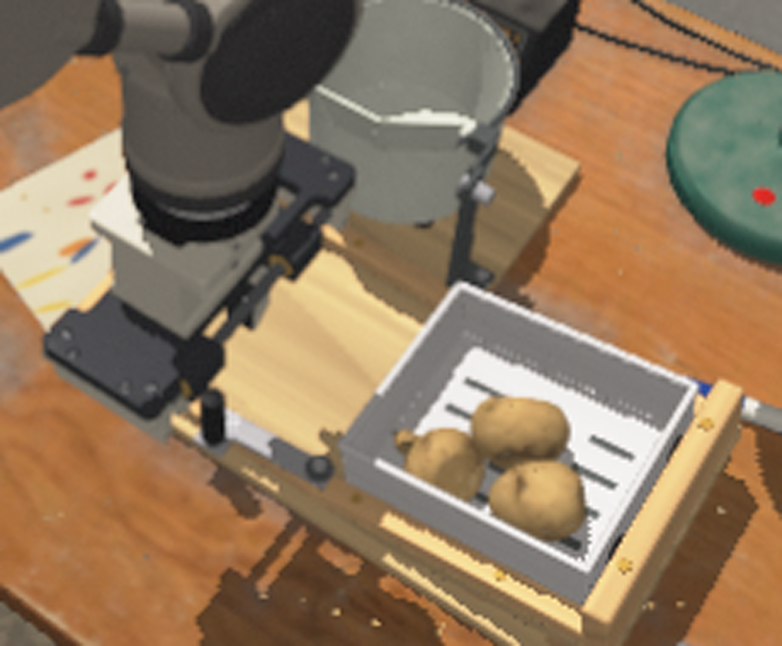

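Emit:
move_arm(
  deltas=[
    {"dp":[0.03,0,0],"turn":[0,0,0]},
    {"dp":[0.055,0,0],"turn":[0,0,0]},
    {"dp":[0.076,0,0],"turn":[0,0,0]},
    {"dp":[0.076,0,0],"turn":[0,0,0]},
  ],
)

```text
time: 22.35
tool_pos: [0.442, -0.0706, 0.0512]
tool_rot: [2.705, 1.566, 2.72]
contact_force: [0.1, 0.7, 0.4]
opening: 0.0599
```

Emit:
move_arm(
  deltas=[
    {"dp":[0,0,0],"turn":[0,0,0]},
    {"dp":[0,0,0],"turn":[0,0,0]},
    {"dp":[0,0,0],"turn":[0,0,0]},
    {"dp":[0,0,0],"turn":[0,0,0]},
    {"dp":[0,0,0],"turn":[0,0,0]},
    {"dp":[0,0,0],"turn":[0,0,0]},
  ],
  hand=0,
  squeeze=12,
)

```text
time: 22.95
tool_pos: [0.4429, -0.0706, 0.0538]
tool_rot: [0.731, 1.57, 0.746]
contact_force: [1.2, -0.5, -0.5]
opening: 0.0165
```

Run:
```python
import st
from h import *
a,d=robot.read_camera('scene');crop('s',a[:,:,::-1],270,250,430,370,5,'pics/s15.png')
b=cur();p0=b[0];Rd=ori([0,0,-1],[1,.012,0])
pv=np.array([.462,-.139])
e=p0[:2]-pv;print(np.hypot(*e),np.degrees(np.arctan2(e[0],e[1])))
f0=np.arctan2(e[0],e[1]);f1=np.radians(80)
for k in range(1,21):
    f=f0+(f1-f0)*k/20;plan([*(pv+np.hypot(*e)*np.array([np.sin(f),np.cos(f)])),p0[2]],b[1],b)
```

```text
22.95 [ 1.1712 -0.4548 -0.4728] [-0.1199 -0.1128 -0.0402] 0.016519189732830255 [-0.3297  0.4412  1.9474  0.0007  0.7526 -0.3456]
[ 0.4429 -0.0706  0.0538] [ 0.4429 -0.0706  0.0788] 0.20368895038529763 113.41240452591674
[ 0.0004  0.0004 -1.    ]
0.07097435845437695 -15.607090966426641
dp [0.0, 0.0013, 0.0058] turn [0.0, 0.0, 0.0]
dp [0.0, 0.002, 0.0117] turn [0.0, 0.0, 0.0]
dp [0.0, 0.0023, 0.0176] turn [0.0, 0.0, 0.0]
dp [0.0, 0.0021, 0.0235] turn [0.0, 0.0, 0.0]
dp [0.0, 0.0014, 0.0294] turn [0.0, 0.0, 0.0]
dp [0.0, 0.0002, 0.0352] turn [0.0, 0.0, 0.0]
dp [0.0, -0.0014, 0.0408] turn [0.0, 0.0, 0.0]
dp [0.0, -0.0036, 0.0464] turn [0.0, 0.0, 0.0]
dp [0.0, -0.0062, 0.0517] turn [0.0, 0.0, 0.0]
dp [0.0, -0.0092, 0.0568] turn [0.0, 0.0, 0.0]
dp [0.0, -0.0126, 0.0616] turn [0.0, 0.0, 0.0]
dp [0.0, -0.0164, 0.0661] turn [0.0, 0.0, 0.0]
dp [0.0, -0.0206, 0.0703] turn [0.0, 0.0, 0.0]
dp [0.0, -0.0251, 0.0741] turn [0.0, 0.0, 0.0]
dp [0.0, -0.03, 0.0775] turn [0.0, 0.0, 0.0]
dp [0.0, -0.0351, 0.0806] turn [0.0, 0.0, 0.0]
dp [0.0, -0.0404, 0.0831] turn [0.0, 0.0, 0.0]
dp [0.0, -0.0459, 0.0853] turn [0.0, 0.0, 0.0]
dp [0.0, -0.0516, 0.0869] turn [0.0, 0.0, 0.0]
dp [0.0, -0.0574, 0.0881] turn [0.0, 0.0, 0.0]
```

View pics/s15.png

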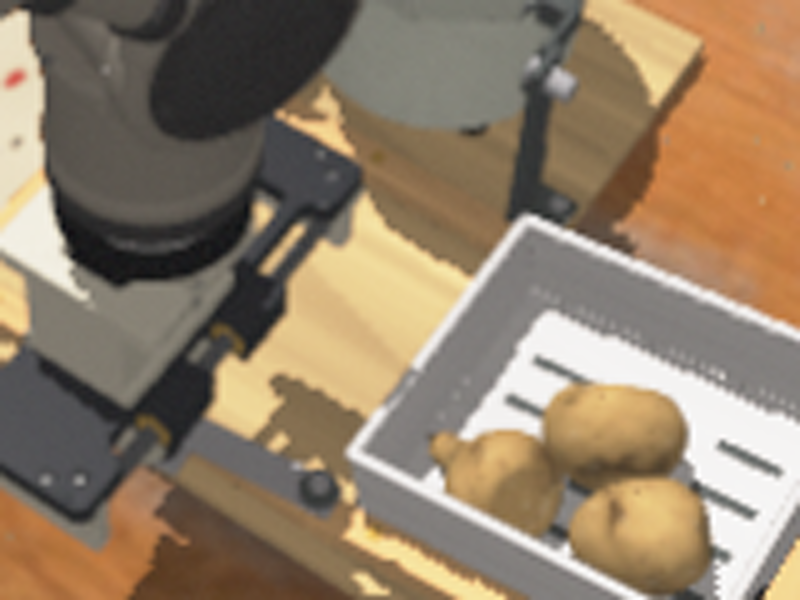

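Emit:
move_arm(
  deltas=[
    {"dp":[0,0.0013,0.0058],"turn":[0,0,0]},
    {"dp":[0,0.002,0.0117],"turn":[0,0,0]},
    {"dp":[0,0.0023,0.0176],"turn":[0,0,0]},
    {"dp":[0,0.0021,0.0235],"turn":[0,0,0]},
    {"dp":[0,0.0014,0.0294],"turn":[0,0,0]},
    {"dp":[0,0.0002,0.0352],"turn":[0,0,0]},
    {"dp":[0,-0.0014,0.0408],"turn":[0,0,0]},
    {"dp":[0,-0.0036,0.0464],"turn":[0,0,0]},
    {"dp":[0,-0.0062,0.0517],"turn":[0,0,0]},
    {"dp":[0,-0.0092,0.0568],"turn":[0,0,0]},
  ],
)

```text
time: 24.0
tool_pos: [0.4998, -0.0791, 0.0531]
tool_rot: [2.409, 1.569, 2.424]
contact_force: [-1.7, 1.9, -0.2]
opening: 0.0152
```

Run:
```python
import st
from h import *
b=cur();p0=b[0]
pv=np.array([.462,-.139])
e=p0[:2]-pv;print(np.hypot(*e),np.degrees(np.arctan2(e[0],e[1])))
f0=np.radians(32.2);f1=np.radians(79)
for k in range(0,11):
    f=f0+(f1-f0)*k/10;plan([*(pv+.071*np.array([np.sin(f),np.cos(f)])),p0[2]],b[1],b)
a,d=robot.read_camera('scene');crop('s',a[:,:,::-1],240,210,470,400,3.4,'pics/s16.png')
```

```text
24.0 [-1.6905  1.941  -0.242 ] [ 0.3198  0.4084 -0.1478] 0.015189652651925617 [-0.3088  0.5212  1.7911  0.0007  0.8305 -0.3246]
[ 0.4998 -0.0791  0.0531] [ 0.4998 -0.0791  0.0781] 0.14909060780646546 118.73061192680865
[-0.001   0.0009 -1.    ]
0.07084551697418623 32.226294475617316
dp [0.0, 0.0001, 0.0001] turn [0.0, 0.0, 0.0]
dp [-0.0, -0.0032, 0.0048] turn [0.0, 0.0, 0.0]
dp [-0.0, -0.0069, 0.0092] turn [0.0, 0.0, 0.0]
dp [-0.0, -0.011, 0.0133] turn [0.0, 0.0, 0.0]
dp [-0.0, -0.0154, 0.0171] turn [0.0, 0.0, 0.0]
dp [-0.0, -0.0201, 0.0205] turn [0.0, 0.0, 0.0]
dp [-0.0, -0.0251, 0.0235] turn [0.0, 0.0, 0.0]
dp [-0.0001, -0.0303, 0.0261] turn [0.0, 0.0, 0.0]
dp [-0.0001, -0.0357, 0.0282] turn [0.0, 0.0, 0.0]
dp [-0.0001, -0.0412, 0.03] turn [0.0, 0.0, 0.0]
dp [-0.0001, -0.0469, 0.0312] turn [0.0, 0.0, 0.0]
```

View pics/s16.png

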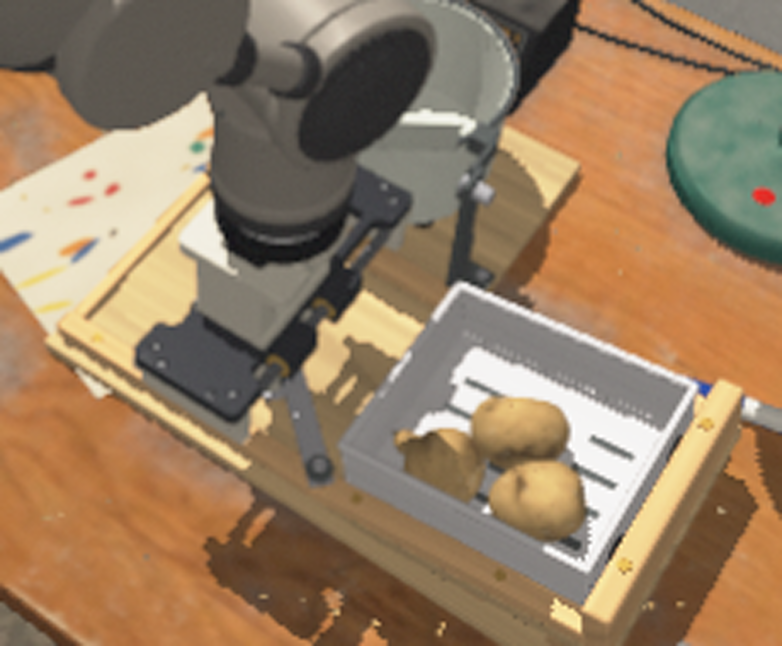

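Emit:
move_arm(
  deltas=[
    {"dp":[0,-0.0032,0.0048],"turn":[0,0,0]},
    {"dp":[0,-0.0069,0.0092],"turn":[0,0,0]},
    {"dp":[0,-0.011,0.0133],"turn":[0,0,0]},
    {"dp":[0,-0.0154,0.0171],"turn":[0,0,0]},
    {"dp":[0,-0.02,0.0205],"turn":[0,0,0]},
    {"dp":[0,-0.025,0.0235],"turn":[0,0,0]},
    {"dp":[0,-0.0303,0.026],"turn":[0,0,0]},
    {"dp":[0,-0.0357,0.0282],"turn":[0,0,0]},
    {"dp":[0,-0.0412,0.03],"turn":[0,0,0]},
    {"dp":[0,-0.047,0.031],"turn":[0,0,0]},
  ],
)

```text
time: 25.05
tool_pos: [0.5323, -0.1258, 0.0534]
tool_rot: [0.299, 1.569, 0.314]
contact_force: [5.4, 3.6, -7.2]
opening: 0.0157
```

Run:
```python
import st
from h import *
b=cur();p0=b[0]
pv=np.array([.462,-.139])
e=p0[:2]-pv;print(np.hypot(*e),np.degrees(np.arctan2(e[0],e[1])))
a,d=robot.read_camera('scene');crop('s',a[:,:,::-1],240,210,470,400,3.4,'pics/s17.png')
```

```text
25.05 [ 5.405   3.5798 -7.2002] [ 0.5187 -0.6612 -0.1544] 0.015689089441958053 [-0.3729  0.577   1.677   0.0014  0.8863 -0.389 ]
[ 0.5323 -0.1258  0.0534] [ 0.5323 -0.1258  0.0784] 0.11867446083923229 123.66456700896514
[ 0.0016  0.0005 -1.    ]
0.0715666182741159 79.40023676466511
```

View pics/s17.png

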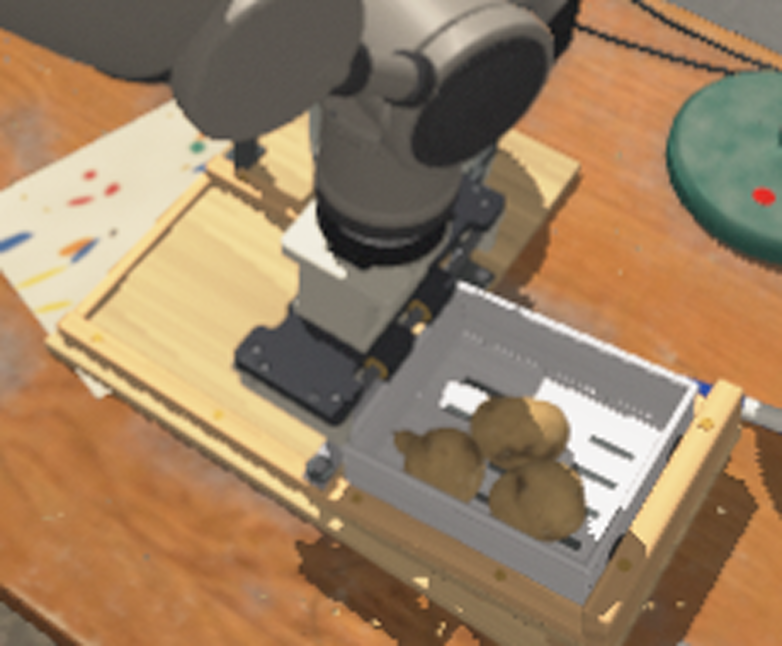

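Emit:
move_arm(
  deltas=[
    {"dp":[0,-0.002,0],"turn":[0,0,0]},
    {"dp":[0,-0.004,-0.0005],"turn":[0,0,0]},
    {"dp":[0,-0.005,-0.001],"turn":[0,0,0]},
    {"dp":[0,-0.005,-0.001],"turn":[0,0,0]},
  ],
)

```text
time: 25.5
tool_pos: [0.5332, -0.1303, 0.0535]
tool_rot: [0.068, 1.565, 0.083]
contact_force: [11.6, 5.3, -11.3]
opening: 0.0158
```

Run:
```python
import st
```

```text
25.5 [ 11.577    5.2525 -11.2534] [ 0.8267 -1.7217 -0.1352] 0.015812003062962276 [-0.3808  0.5777  1.6751  0.0034  0.8836 -0.3978]
[ 0.5332 -0.1303  0.0535] [ 0.5331 -0.1303  0.0785] 0.11789625771809352 123.7518821866616
[ 0.0058  0.0005 -1.    ]
```

Emit:
move_arm(
  deltas=[
    {"dp":[0,0.004,0],"turn":[0,0,0]},
    {"dp":[0,0.004,0],"turn":[0,0,0]},
    {"dp":[0,0.004,0],"turn":[0,0,0]},
    {"dp":[-0.03,0.004,0],"turn":[0,0,0]},
    {"dp":[-0.07,0.004,0],"turn":[0,0,0]},
    {"dp":[-0.1,0.01,0],"turn":[0,0,0]},
    {"dp":[-0.13,0.06,-0.04],"turn":[0,0,0]},
    {"dp":[-0.13,0.11,-0.08],"turn":[0,0,0]},
    {"dp":[-0.13,0.16,-0.1],"turn":[0,0,0]},
    {"dp":[-0.13,0.16,-0.1],"turn":[0,0,0]},
  ],
  hand=0.045,
)

```text
time: 26.5
tool_pos: [0.426, 0.0293, 0.1842]
tool_rot: [1.481, 1.57, 1.496]
contact_force: [0.9, 0.8, 0.4]
opening: 0.0453
```

Run:
```python
import st
from h import *
a,d=robot.read_camera('scene');crop('s',a[:,:,::-1],240,210,470,400,3.4,'pics/s18.png')
a,d=robot.read_camera('top');crop('s',a[:,:,::-1],240,150,470,315,3.4,'pics/t18.png');np.save('pics/t18.npy',d)
```

```text
26.5 [0.8688 0.8267 0.4084] [-0.0903  0.0014 -0.0664] 0.04533956842051981 [-0.1116  0.2078  1.8411  0.0007  1.0927 -0.1271]
[0.426  0.0293 0.1842] [0.426  0.0293 0.2092] 0.23053632945773578 78.84721919999326
[ 0.      0.0006 -1.    ]
```

View pics/s18.png

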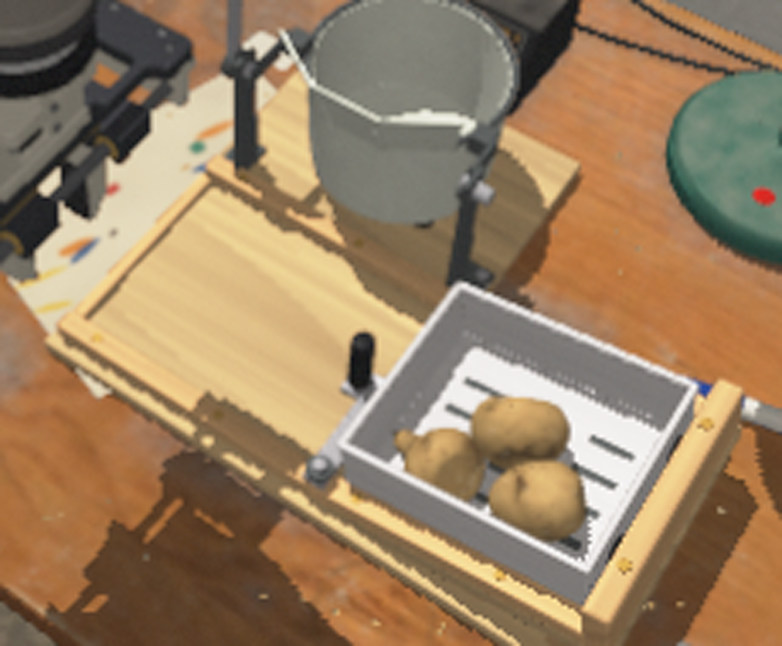

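View pics/t18.png

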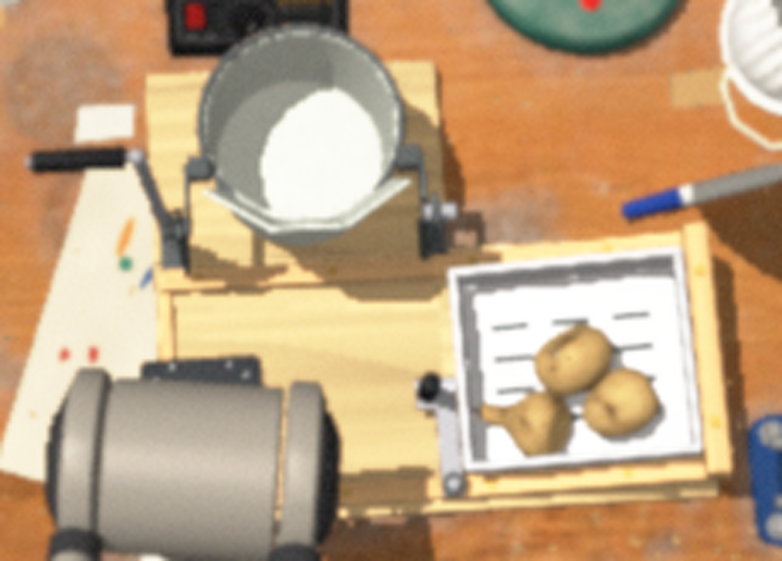

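Run:
```python
from h import *
a=onz('top',T((430,387)),.085);b=onz('top',T((454,485)),.045)
c=onz('scene',(362/3.4+240,341/3.4+210),.085);e=onz('scene',(319/3.4+240,465/3.4+210),.045)
for p,q in((a,b),(c,e)):
    d=p-q;print(p,q,np.hypot(*d[:2]),np.degrees(np.arctan2(d[0],d[1])))
# initial
p=onz('top',T((363,510)),.085);q=onz('top',T((453,485)),.045);d=p-q;print(np.hypot(*d[:2]),np.degrees(np.arctan2(d[0],d[1])))
print([onz('top',T(p),z) for p,z in(((448,270),.065),((466,472),.065),((684,248),.094),((703,456),.094))])
```

```text
[ 0.5274 -0.1223  0.085 ] [ 0.4615 -0.1391  0.045 ] 0.06796226900803583 75.70207329989961
[ 0.5306 -0.1244  0.085 ] [ 0.463  -0.1402  0.045 ] 0.0693556417180205 76.81659146373312
0.07068721816308725 -15.784668950347168
[array([ 0.6164, -0.1424,  0.065 ]), array([ 0.4682, -0.1462,  0.065 ]), array([ 0.6188, -0.3102,  0.094 ]), array([ 0.4684, -0.3106,  0.094 ])]
```

Run:
```python
from h import *
a,d=robot.read_camera('top');a=a[:,:,::-1];cv2.imwrite('pics/t19.png',a);crop('s',a,390,200,470,290,7,'pics/t20.png')
b=cv2.imread('pics/top0.png')
df=cv2.absdiff(a,b).max(2)
for n,(x0,y0,x1,y1) in dict(tape=(148,190,200,242),gourd=(160,240,215,290),scr=(185,290,228,355),pen=(420,195,475,220)).items(): print(n,df[y0:y1,x0:x1].mean(),(df[y0:y1,x0:x1]>40).sum())
```

```text
tape 3.654585798816568 0
gourd 3.6443636363636362 0
scr 3.675849731663685 0
pen 3.7716363636363637 0
```

View pics/t19.png

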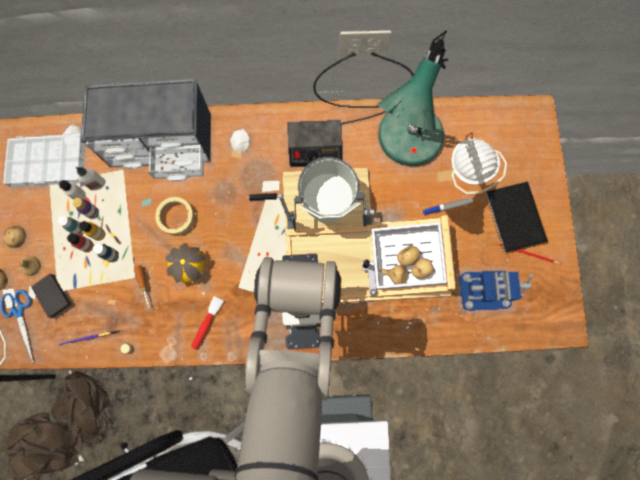

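View pics/t20.png

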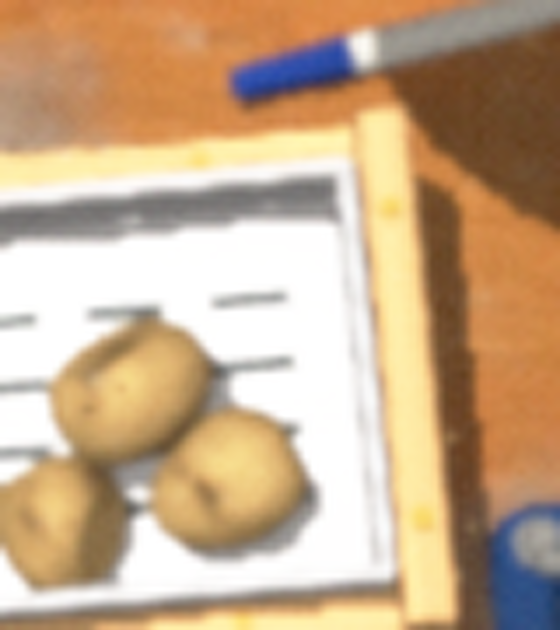

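The top view shows the tray still at the stop with its right edge unmoved (crop x about 355–395). The gourds are in it, the keeper is across, the pot is upright with its grip back at the original pixels, and the bystanders haven't moved.

```bash
python3 -c "
from cell import robot
print(robot.hand_in(), robot.observe()['time'])"
```

```text
the job is handed in; nothing more can be done
the job is handed in; nothing more can be done
```

I did the whole job and handed it in at about 27 s. All three gourds are in the tray. The pot is upright, the tray is against the top stop, and the keeper is across behind it.

**Last checks**
- **Gourds:** the last pictures show all three in the tray.
- **Pot:** it was pressed back until the lever met its stop at about 25 N. The grip is back where it was in the first picture.
- **Tray:** the push force rose to 27 N with no more movement at the stop. The tray did not slide back when I let go.
- **Keeper:** I pressed it to its end stop. The cameras put its peg at 76–77°, against about 78° expected at full closure and 71.6° for the 1.45 rad limit. That is about 4–5° of margin.
- **Bystanders:** their parts of the top picture match the start.
- **Hand:** it ended clear of everything.

**What went wrong on the way**
- While tipping the pot, joint 5 came almost to its limit (0.287 against 0.28), giving a 33 N sideways force at the wrist. I reduced the tool tilt and carried on.
- The lever's grip slipped about 7 mm in the jaws. I opened and gripped it again while standing the pot back up.

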